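# Roll a buffer vial into the reader bay with the paddle

## Robot

A 6-joint arm with a two-finger parallel gripper is mounted at the origin on the work surface. World frame = base frame: x ahead of the robot, y to its left, z up, the work surface at z = 0. Lengths are in mm, angles in degrees, forces in N, time in s.
With the tool pointing down it reaches from about 150 to 775 mm from the base axis. Payload 6.1 kg.
Tool frame: the origin (TCP) lies at the very end of the fingers, on their centre line; the grasp point (between the pads) lies 19 mm behind it; x points along the fingers, y is the direction in which the jaws open and shut, and the axes are right-handed (so a half turn about x gives the same grasp; the last joint's range is limited). The gripper opens to 85 mm and grips with 20 to 120 N. Pads are 22 mm wide; open, the fingers measure 114 mm over their backs; the gripper's body (76 mm by 85 mm) begins 54 mm behind the grasp point. The pads swing forward as they close: fully open they stand 13 mm farther back than shut.
Start: joints at [-64.515, 7.208, -2.269, 80.523, 0, 90], TCP at [225.887, -473.902, 231.295] pointing down, gripper open.
Joint ranges: [-155.77, 155.77], [-54.66, 111.73], [-72.52, 77.12], [-102.08, 115.82], [-83.92, 84.16], [-180, 180]. Speed limits (degrees/s): [136.94, 136.94, 172.46, 180, 180, 180].

## Interface

Orientations are given as a 3x3 rotation matrix whose columns are the frame's x, y, z axes.
In Python, from workcell import sense, grab_frame, finish_job gives the robot as it stands.
- The arm moves only by the shell command python3 -m handwheel 'ROWS' [FORCE]. ROWS is JSON, one flat list of numbers, 7 for each row, row after row: the opening, from 0 (shut) to 1 (fully open), then the shift along the tool's x, y, z in mm, then the turn, a rotation vector about the tool's x, y, z in degrees. A call has exactly 8 rows; each row shifts and turns the commanded pose from where the row before left it, along the tool's axes as they then stand; what a row does not reach is not made up. A row lasts 1/10 s, in which the tool goes at most 50 mm and 8.59 degrees, less where a joint would pass 70% of its speed; a pose out of reach is approached as far as the arm can. A call is refused whole if a number of a shift passes 50 or a number of a turn 8.59, either way. A call with a gripper value outside its range is refused whole. The fingers move at their own pace and stop on an object; FORCE is the grip in N (left out, the last holds). Time passes only in rows, so rows that do not move let the fingers close, or fill a call up. It gives the time, the measured TCP pose, the force and the opening at its end, in the units of the state.
- sense(): the state, without advancing time (a new reading comes with each control period).
- grab_frame(name): name is "side" or "top"; returns a dict with "pixels" (384x512x3 uint8, blue, green, red), "fx", "fy", "cx", "cy" (pixels), "extrinsics" (4x4, takes a point from camera to world coordinates). Camera axes: x right, y down, z forward; pixel columns grow to the right and rows downward; lengths in mm; the calibration is good to about 2 mm. A picture is of the moment at which its call begins. There is no depth.
- finish_job(): hands the job in, once; it reports no verdict.
The state is a dict: "time_s": time; "joint_pos": joint angles; "joint_vel": joint speeds; "joint_torque": joint torques, N m; "tcp_pos": TCP position; "ee_rot": TCP orientation; "force": force on the tool from outside, world axes, zero at the start; "wrist_torque": the same for the moment, N m; "finger_gap": finger opening in mm.
Only numpy, scipy, OpenCV 4.12 (cv2) and the standard library are available. Lean on these libraries where they do the work, as an engineer would, in place of code of your own. Each camera call takes 0.05 s, during which the arm holds its last target.

## Task

Take the orange paddle by its black grip out of its grey holder and, with its blade, slowly and gently roll the purple-capped vial that lies in the blue track along into the white reader bay, past the two sprung steel nubs until it clicks in and stays held against the black pad. Then hang the paddle back in its holder and let go; touch the vial only with the paddle, never press it hard enough to crack it, and leave everything else where it stands.

Things in the scene. Friction and masses are not known exactly. Their poses are not given: they have to be found in the camera images.
- track: Blue straight channel fixed on the table, 360 mm long (its x); origin at the centre of its underside. The vial is rolled towards its +x. Channel floor 12 mm above the table; side walls rise 11 mm above the floor, inner faces at y = +-33.5 mm; a low wall closes the end at x = -175 mm. The white reader bay is clamped astride the +x part, at most 51 mm high, open above.
- nub_zone (a point): Point on the channel floor at track x = 45 mm. The bay's two sprung steel nubs (18 mm balls, 13 mm above the floor, one from each side, 2 mm past the vial's end) stand between this point and 60 mm beyond it along +x. WHERE differs each time and is not measured: see or feel it. A vial entering meets about 2 to 6 N, then drags for its diameter (26 mm), then clicks past.
- seat_zone (a point): Point on the channel floor at track x = 63 mm, 18 mm beyond nub_zone. Fully home, the vial's centre is 18 mm beyond the nubs, so it lies between this point and 60 mm beyond it along +x, held between nubs and pad. Pushed on from there, the pad gives about 3.5 mm more at 1 to 2 N and then meets a solid stop, where the force climbs steeply.
- vial_center (a point): Centre of the loose vial to load: a cylinder 26 mm across, 64 mm long, about 50 g, white with a purple cap at one end, lying across the track (its y axis along the vial), in the -x half; centre 25 mm above the table. It rolls freely and cracks if the paddle presses it with over 12 N. Before the bay (track x below 30 mm) it must not run faster than 0.2 m/s.
- pad (a joint): How far the black sprung pad in the bay is pressed in, m: 0 when free, about 0.003 when the vial has clicked in and is held, 0.0065 at its solid stop. It needs 0.3 N to start and 0.2 N per mm. It says nothing of where the bay is.
- paddle_grip (a point): Centre of the black upright grip of the loose paddle (120 g): a block 16 (x) by 30 (y) by 42 mm high, to be taken from above across its 16 mm, fingers on its +x and -x faces. Below it an orange flange, 44 x 78 mm, 6 mm thick, its underside 27 mm below this point; the blade hangs from that. The paddle is alike front and back.
- blade_edge (a point): Middle of the lower edge of the paddle's orange blade, 63 mm below the grip's centre. The blade is 6 mm thick (x), 46 mm wide (y) and 36 mm deep, and pushes with its flat, along the paddle's x axis.
- holder_mouth (a point): Centre of the top of the grey fixed holder, 55 mm above the table: a block 56 (x) by 94 mm (y) with a slot 16 (x) by 58 mm (y), over 45 mm deep, in which the blade hangs while the flange rests on the block's top. Hung up, the grip's centre is 27 mm above this point and paddle and holder axes agree; either way round will do.
- sanitiser: Clear bottle with blue cap, 56 mm across and 130 mm high, standing; origin at the centre of its underside. Leave alone.
- spare_vial: Another vial, standing upright, 26 mm across and 64 mm high; origin at the centre of its underside. Leave alone.
- cassette_a: White test cassette, 70 x 22 x 6 mm, lying flat; origin at the centre of its underside. Leave alone.
- cassette_b: White test cassette, 70 x 22 x 6 mm, lying flat; origin at the centre of its underside. Leave alone.
- swab_cup: Glass cup, 68 mm across and 85 mm high; origin at the centre of its underside. Leave alone.
There are look-alikes about, which are no part of the job. What is meant by the part that bears paddle_grip is not green, and is the smaller of those in its own colour.

How it is judged (in metres and radians):
On the way, in this order (a step that is already met when the one before it is completed fails the run):
1. the paddle is lifted out of its holder (height (world z) of paddle_grip above 0.125 m), for 0.1 s.
2. the paddle's blade rolls the vial along the track, past its middle (contact force between paddle and vial above 0.02 N and x of vial_center in the frame of track above 0.02 m and z of vial_center in the frame of track below 0.03 m).
3. the vial has clicked in past the nubs and presses the pad in by at least 1.5 mm (value of joint pad above 0.0015 m and x of vial_center in the frame of track between 0.055 and 0.14 m and z of vial_center in the frame of track between 0.02 and 0.03 m), for 0.3 s.
At the end, for the whole second after the job is handed in: The vial lies on the track's floor in the bay, at rest, past the nubs and holding the pad pressed in by more than 1.5 mm; the paddle hangs upright in its holder (within 12 mm of the slot's centre, flange on the block within 5 mm), at rest and released (all of step 3 and linear speed of each of vial, paddle below 0.01 m/s and horizontal distance between paddle_grip and holder_mouth below 0.012 m and z of paddle_grip in the frame of holder_mouth between 0.023 and 0.032 m and angle between paddle_grip's own z axis and vertical below 0.08 rad); the robot touches nothing.
It fails at once if the paddle presses the vial with more than 12 N (contact force between paddle and vial above 12 N).
It fails at once if the fingers or the arm touch the vial (contact force between any of the fingers, the arm and vial above 0.2 N).
It fails at once if the vial is lifted or jumps off the track's floor (z of vial_center in the frame of track above 0.037 m).
It fails at once if the vial is flung along the track faster than 0.2 m/s before the bay (linear speed of vial above 0.2 m/s and x of vial_center in the frame of track below 0.03 m).
It fails at once if a bystander is moved by more than 20 mm (distance of any of sanitiser, spare_vial, cassette_a, cassette_b, swab_cup from where it was at the start of the episode above 0.02 m).
It also fails if it takes over 64 s, if anything falls off the work surface, if the arm or the gripper's body presses on something with over 40 N, if the wrist force passes 120 N, or if a joint passes its speed limit or range.

## Working session

There is one attempt and no reset: what is moved stays moved. The work goes in short steps, Python scripts to look and compute and a shell command to move; the robot and the scene stay as the last step left them, time stands still between calls to the robot, and variables do not carry over. Pictures are saved under pics/ and viewed, and the job is handed in when it is done.

```bash
mkdir -p pics; ls
python3 - <<'E'
from workcell import sense, grab_frame
import cv2
s=sense(); print(s)
for n in("side","top"):
    f=grab_frame(n); cv2.imwrite(f"pics/{n}0.png",f["pixels"]); print(n,f["fx"],f["fy"],f["cx"],f["cy"],f["extrinsics"])
E
```

```text
pics
{'time_s': 0.0, 'joint_pos': array([-6.45144794e+01,  7.24058254e+00, -2.32551244e+00,  8.05228952e+01,
        7.07346158e-04,  9.00005271e+01]), 'joint_vel': array([ 0.00045806, -0.01792026, -0.02378921, -0.03315067,  0.02212941,
        0.07855101]), 'joint_torque': array([-1.29880722e-03, -4.35911322e+01,  3.52925456e+01,  1.73561764e-02,
       -1.76319595e-04, -3.84616126e-07]), 'tcp_pos': array([ 225.73172539, -473.55587758,  230.54188399]), 'ee_rot': array([[-6.57159106e-04,  4.30274164e-01, -9.02698018e-01],
       [ 1.40735087e-03, -9.02696921e-01, -4.30274665e-01],
       [-9.99998794e-01, -1.55317175e-03, -1.23312158e-05]]), 'force': array([0.44217668, 0.41144595, 0.74402879]), 'wrist_torque': array([ 0.01611684,  0.01397652, -0.03201524]), 'finger_gap': 85.25044790047795}
side 485.2792404425087 485.2792404425087 260.3774254532043 194.5402616746031 [[-9.51990833e-01 -2.31015560e-01  2.00861309e-01  1.81041961e+02]
 [-3.05497640e-01  6.74898809e-01 -6.71701414e-01  9.09605277e+02]
 [ 1.96124201e-02 -7.00816244e-01 -7.13072188e-01  1.07966704e+03]
 [ 0.00000000e+00  0.00000000e+00  0.00000000e+00  1.00000000e+00]]
top 396.71613469959584 396.71613469959584 258.4646448625529 185.55073156908136 [[ 1.34242459e-02 -9.96584671e-01  8.14787338e-02  3.96237669e+02]
 [-9.99901211e-01 -1.30399565e-02  5.24675534e-03 -4.49380524e+01]
 [-4.16635680e-03 -8.15411183e-02 -9.96661270e-01  1.01944216e+03]
 [ 0.00000000e+00  0.00000000e+00  0.00000000e+00  1.00000000e+00]]
```

Run:
```python
import cv2
for n in("side","top"):
    i=cv2.imread(f"pics/{n}0.png"); cv2.imwrite(f"pics/{n}0b.png",cv2.resize(i,(800,600),interpolation=cv2.INTER_CUBIC))
```

```text
(no output)
```

View pics/side0b.png

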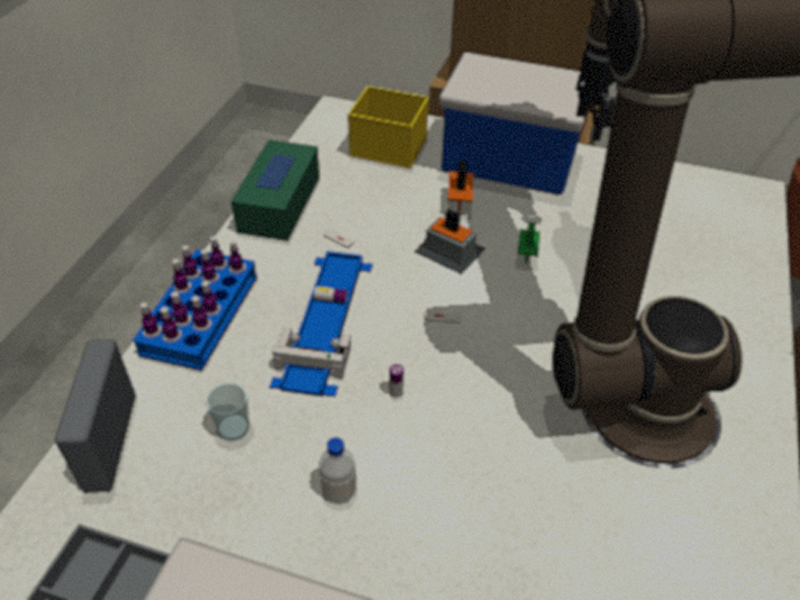

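View pics/top0b.png

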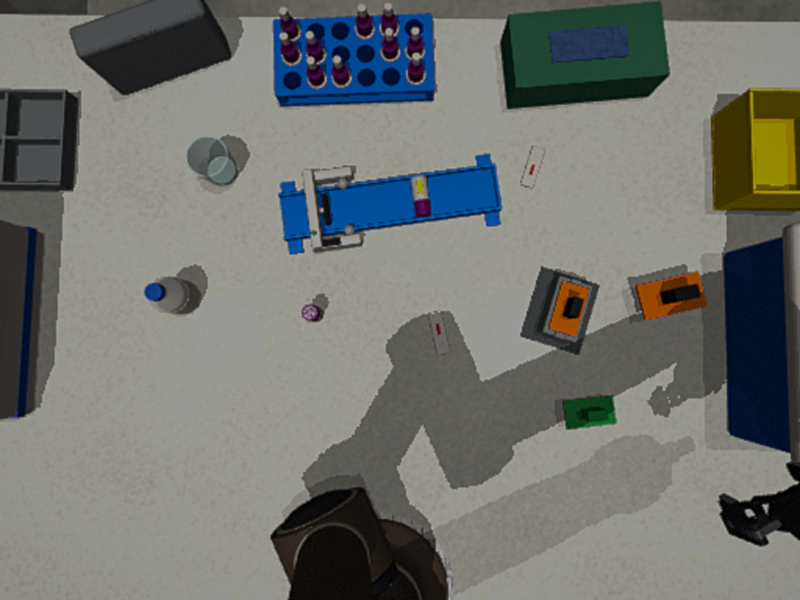

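Side: track centre with vial at about (330,295) of 800 px, paddle in the holder at (452,235); the other, larger orange paddle is at (460,190). Top: the holder paddle is at (573,307), vial (421,195) and bay (320,205). I'll enlarge these areas.

```bash
cat > h.py <<'E'
import cv2, numpy as np
from workcell import sense, grab_frame
def crop(n,name,x0,y0,w,h,f=None):
    f=f or grab_frame(n)
    i=f["pixels"][y0:y0+h,x0:x0+w]; k=min(800/w,600/h)
    i=cv2.resize(i,(int(w*k),int(h*k)),interpolation=cv2.INTER_CUBIC)
    i=cv2.convertScaleAbs(i,alpha=1.5)
    cv2.imwrite(f"pics/{name}.png",i); print(name,"scale",k); return f
CAL={}
def px(n,u,v,z):
    f=CAL.get(n) or CAL.setdefault(n,grab_frame(n)); E=np.array(f["extrinsics"])
    d=E[:3,:3]@np.array([(u-f["cx"])/f["fx"],(v-f["cy"])/f["fy"],1]); o=E[:3,3]
    return o+d*(z-o[2])/d[2]
def proj(n,p):
    f=CAL.get(n) or CAL.setdefault(n,grab_frame(n)); E=np.array(f["extrinsics"])
    c=E[:3,:3].T@(np.asarray(p)-E[:3,3]); return np.array([f["fx"]*c[0]/c[2]+f["cx"],f["fy"]*c[1]/c[2]+f["cy"]])
E
python3 - <<'E'
from h import *
f=crop("top","t_hold",320,160,80,60); crop("top","t_track",170,90,160,80,f)
f=crop("side","s_hold",260,110,60,70); crop("side","s_track",165,155,80,100,f)
E
```

```text
t_hold scale 10.0
t_track scale 5.0
s_hold scale 8.571428571428571
s_track scale 6.0
```

View pics/t_hold.png

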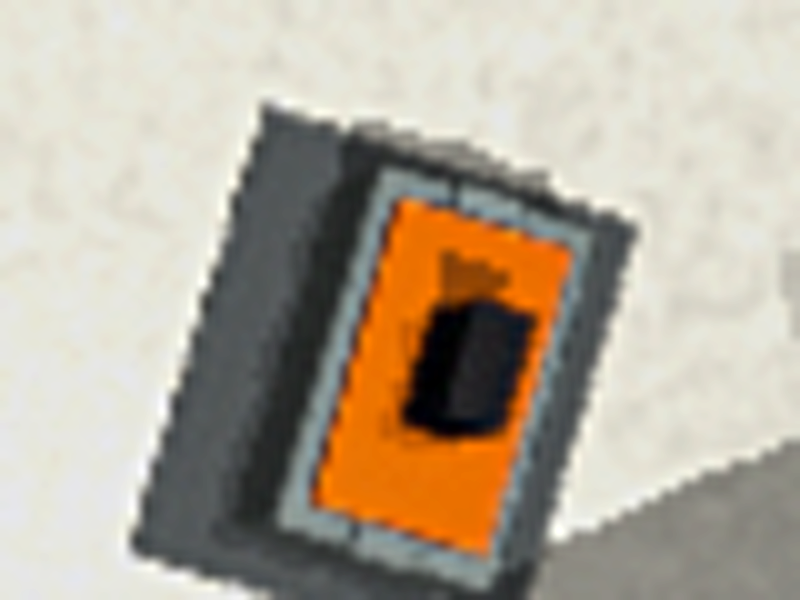

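View pics/t_track.png

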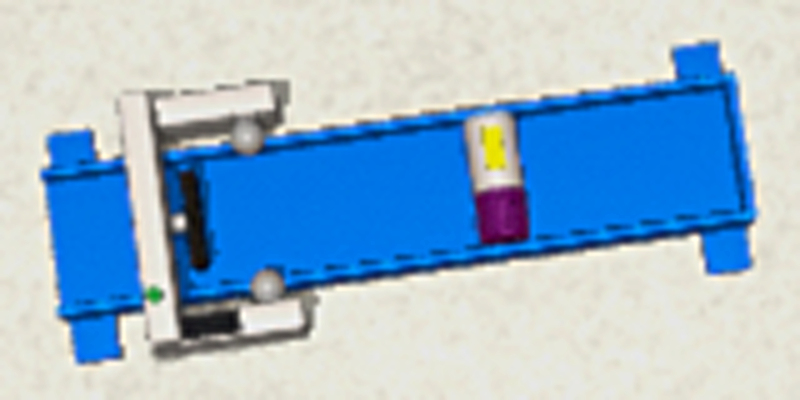

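View pics/s_hold.png

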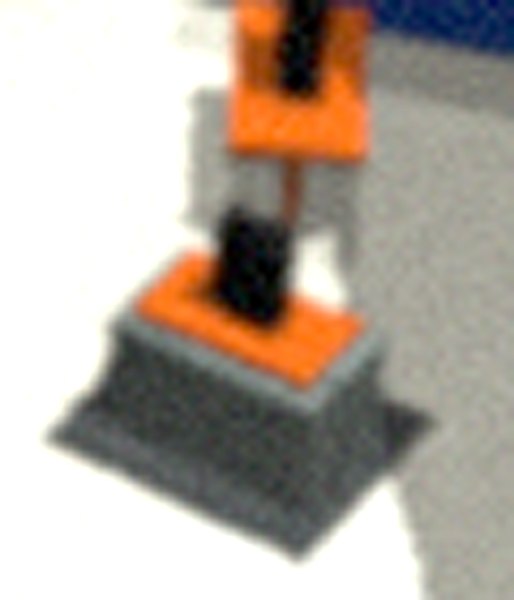

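View pics/s_track.png

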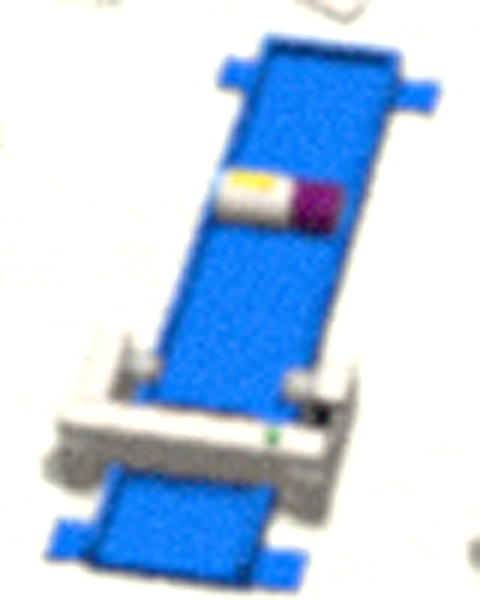

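Run:
```python
from h import *
np.set_printoptions(precision=1,suppress=True)
T=lambda u,v,z:px("top",320+u/10,160+v/10,z)
def rep(name,c):
    c=np.array(c); m=c.mean(0); print(name,"ctr",m,"sides",[round(float(np.linalg.norm(c[i]-c[(i+1)%len(c)])),1) for i in range(len(c))],
      "ang",[round(float(np.degrees(np.arctan2(*(c[(i+1)%len(c)]-c[i])[1::-1]))),1) for i in range(len(c))])
rep("flange top",[T(*p,61) for p in[(402,198),(575,247),(492,553),(312,505)]])
rep("block top",[T(*p,55) for p in[(385,170),(592,235),(492,590),(275,525)]])
rep("grip top",[T(*p,103) for p in[(468,300),(538,315),(500,435),(447,425)]])
S=lambda u,v,z:px("side",260+u/8.5714,110+v/8.5714,z)
rep("flange side",[S(*p,61) for p in[(188,252),(130,308),(305,385),(365,325)]])
K=lambda u,v,z:px("top",170+u/5,90+v/5,z)
rep("track rim",[K(*p,23) for p in[(735,74),(753,220),(62,318),(42,175)]])
Q=lambda u,v,z:px("side",165+u/6,155+v/6,z)
rep("track rim side",[Q(*p,23) for p in[(265,38),(400,55),(250,582),(92,562)]])
print("vial", K(497,176,25+10), "ends",K(490,112,28),K(504,243,28))
print("vial side",Q(280,198,33))
print("nubs",K(246,135,25),K(267,286,25),"side",Q(146,362,25),Q(300,385,25))
print("pad",K(190,175,25),K(203,268,25))
```

```text
flange top ctr [ 448.9 -296.5   61. ] sides [43.3, 77.0, 44.6, 77.8] ang [-105.2, 164.4, 75.8, -16.6]
block top ctr [ 448.2 -295.8   55. ] sides [52.5, 90.1, 54.5, 91.0] ang [-106.9, 163.8, 74.0, -17.4]
grip top ctr [ 448.3 -295.4  103. ] sides [16.5, 29.3, 12.4, 29.4] ang [-101.4, 162.0, 80.0, -10.0]
flange side ctr [ 446.9 -287.2   61. ] sides [41.4, 77.8, 43.1, 78.4] ang [73.7, 164.0, -107.1, -14.8]
track rim ctr [621.3 -15.4  23. ] sides [76.3, 354.9, 74.7, 358.3] ang [-173.0, 98.9, 9.5, -80.9]
track rim side ctr [616.4  -2.3  23. ] sides [74.9, 363.1, 73.6, 364.7] ang [-171.6, 99.4, 9.7, -80.4]
vial [629.7 -65.3  35. ] ends [664.4 -61.5  28. ] [596.9 -69.3  28. ]
vial side [625.4 -54.8  33. ]
nubs [651.7  62.9  25. ] [573.9  50.5  25. ] side [648.1  64.1  25. ] [571.9  53.9  25. ]
pad [630.7  91.   25. ] [582.8  83.2  25. ]
```

Top and side disagree by several mm in y for the flange. I'll check with wireframe overlays before acting.

```bash
cat >> h.py <<'E'
def rz(a): a=np.radians(a); return np.array([[np.cos(a),-np.sin(a),0],[np.sin(a),np.cos(a),0],[0,0,1]])
def overlay(n,name,x0,y0,w,h,boxes,f=None,pts=()):
    f=f or grab_frame(n); CAL.setdefault(n,f); k=min(800/w,600/h)
    i=cv2.resize(f["pixels"][y0:y0+h,x0:x0+w],(int(w*k),int(h*k)),interpolation=cv2.INTER_CUBIC); i=cv2.convertScaleAbs(i,alpha=1.5)
    q=lambda p:tuple(int(round(t)) for t in ((proj(n,p)-[x0,y0]+.5)*k-.5))
    for (c,a,lo,hi,col) in boxes:
        R=rz(a); V=[np.array(c)+R@np.array([[lo[0],hi[0]][j&1],[lo[1],hi[1]][j>>1&1],[lo[2],hi[2]][j>>2&1]]) for j in range(8)]
        for a_ in range(8):
            for b in (1,2,4):
                if a_<a_^b: cv2.line(i,q(V[a_]),q(V[a_^b]),col,1)
    for p in pts: cv2.circle(i,q(p),3,(0,255,0),1)
    cv2.imwrite(f"pics/{name}.png",i)
E
python3 - <<'E'
from h import *
G=(0,255,0);R=(0,0,255)
h=(448.4,-295.9,0); a=-16.5+90+0
a=73.7
# holder: x axis (56) along direction 73.7deg, y along 163.7
B=[(h,a,(-28,-47,0),(28,47,55),G),(h,a,(-22,-39,55),(22,39,61),R),(h,a,(-8,-15,61),(8,15,103),G)]
overlay("top","o_th",320,160,80,60,B); overlay("side","o_sh",260,110,60,70,B)
t=(621.3,-15.4,0); ta=99.2
B=[(t,ta,(-180,-37.5,0),(180,37.5,23),G),(t,ta,(-175,-33.5,12),(180,33.5,12),R)]
overlay("top","o_tt",170,90,160,80,B); overlay("side","o_st",165,155,80,100,B)
s=sense(); overlay("top","o_tg",440,290,72,80,[],pts=[s["tcp_pos"]]); overlay("side","o_sg",340,0,80,100,[],pts=[s["tcp_pos"]])
ims=[cv2.resize(cv2.imread(f"pics/{n}.png"),(400,300)) for n in("o_th","o_sh","o_tg","o_sg")]
cv2.imwrite("pics/o_a.png",np.vstack([np.hstack(ims[:2]),np.hstack(ims[2:])]))
E
```

```text
(no output)
```

View pics/o_a.png

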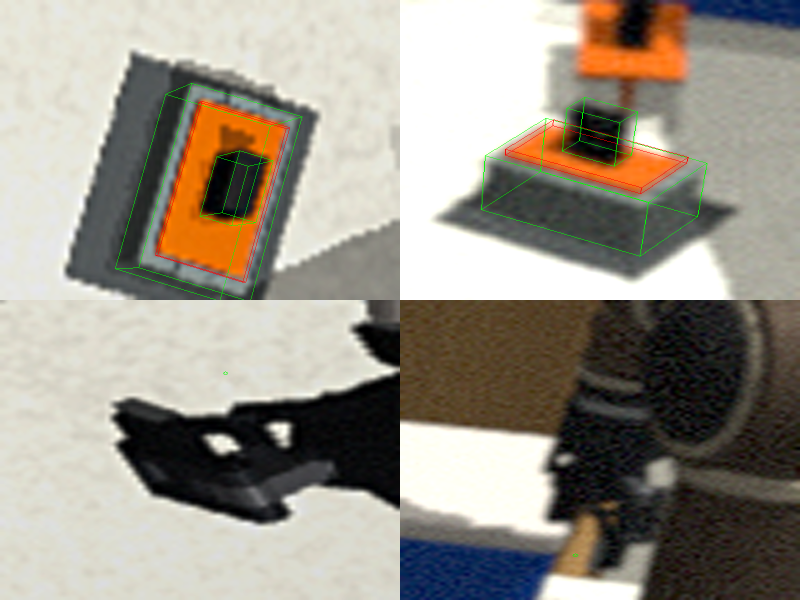

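View pics/o_tt.png

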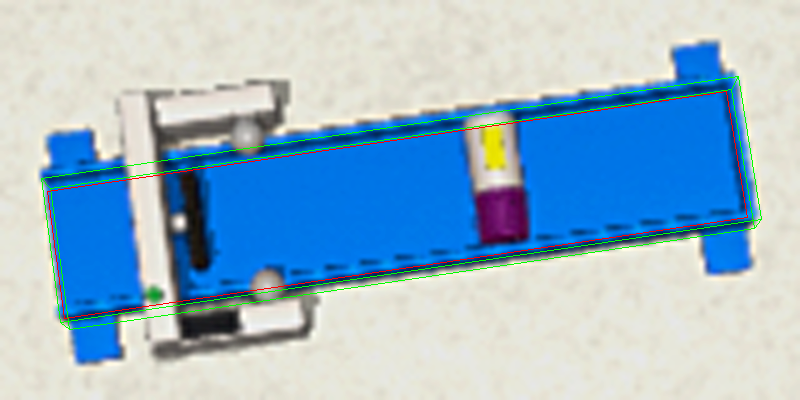

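View pics/o_st.png

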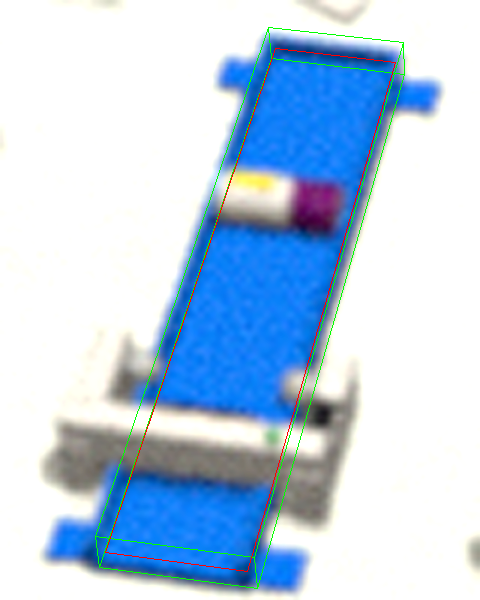

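Run:
```python
from h import *
s=sense(); R=s["ee_rot"]; t=s["tcp_pos"]
P=[t,t+R[:,1]*42,t-R[:,1]*42,t+R@[-13,42,0],t+R@[-13,-42,0],t-R[:,0]*73]
overlay("top","o_tg",430,270,82,90,[],pts=P); overlay("side","o_sg",340,0,100,100,[],pts=P)
```

```text
(no output)
```

View pics/o_tg.png

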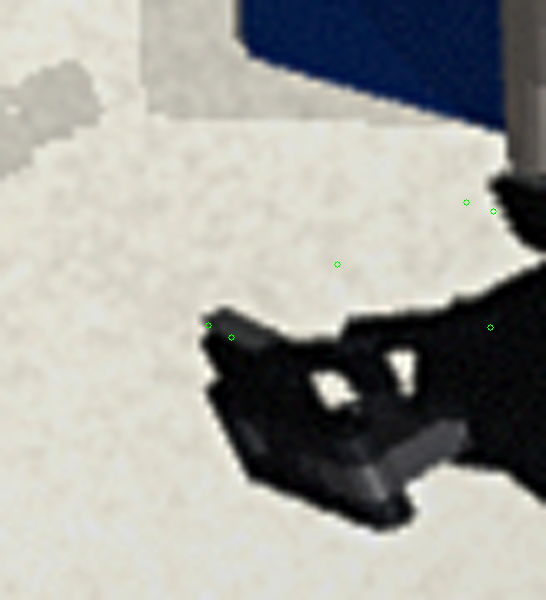

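View pics/o_sg.png

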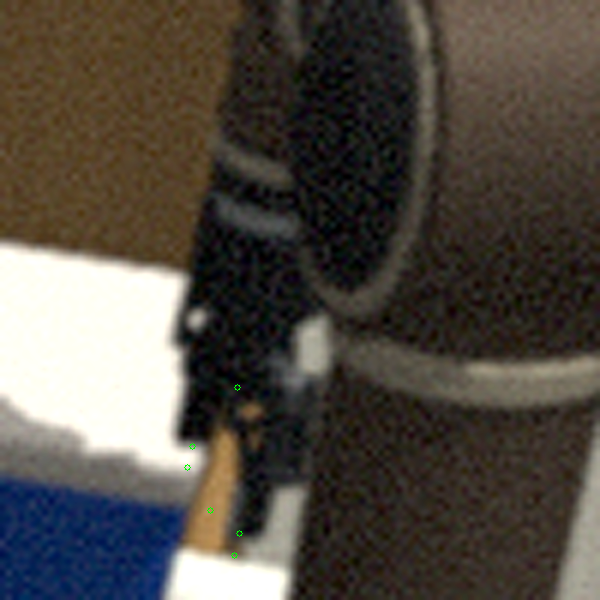

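View pics/o_sh.png

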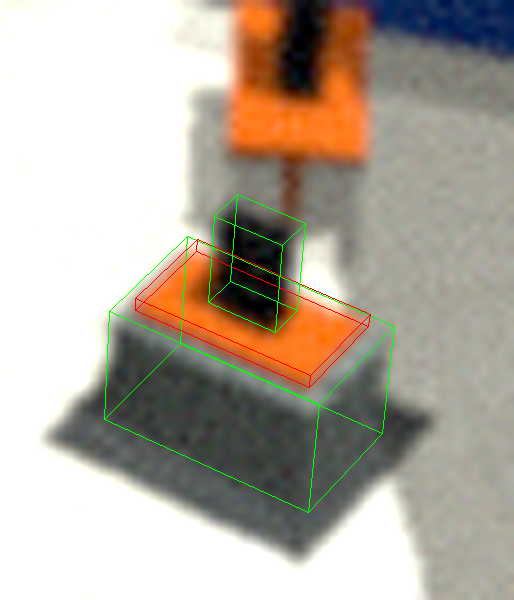

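View pics/o_th.png

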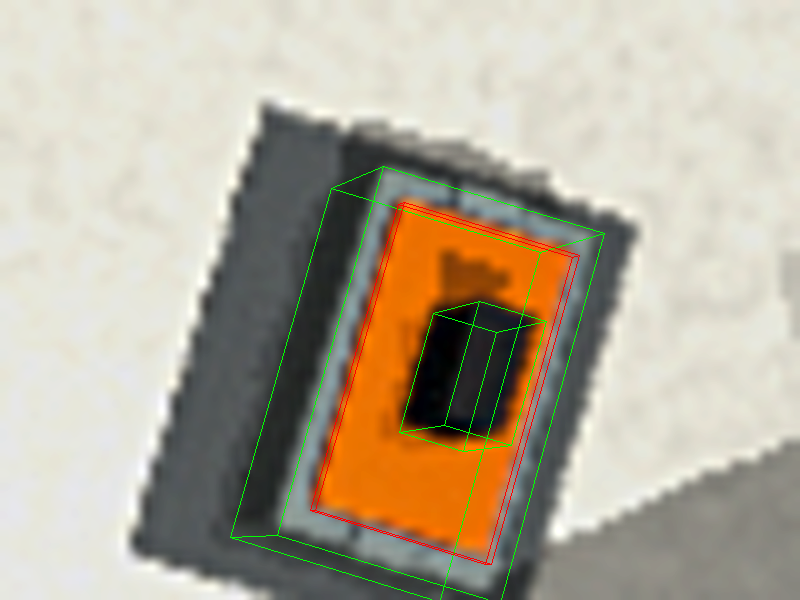

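Checked: top and side agree to about 3 mm once edge heights are right. The grip is at ≈(448.5, -294.5), paddle x at 73.7°. The track axis is at 99.2° through (621, -15), the vial at track x ≈ -50 and the nubs at ≈ +74. Next I turn the tool and start towards the paddle.

```bash
python3 -m handwheel '[1,0,0,0,8.36,0,0, 1,0,0,0,8.36,0,0, 1,0,0,0,8.36,0,0, 1,0,0,0,8.36,0,0, 1,0,0,0,8.36,0,0, 1,0,-39,-27,0,0,0, 1,0,-39,-27,0,0,0, 1,0,-39,-27,0,0,0]' 40
python3 - <<'E'
from workcell import sense
s=sense();print(s["joint_pos"],s["tcp_pos"],s["ee_rot"])
E
```

```text
time_s: 1.5
tcp_pos: [337.3, -383.6, 231.4]
ee_rot: [[0.0, -0.283, -0.959], [-0.0, -0.959, 0.283], [-1.0, 0.0, -0.0]]
force: [1.0, -0.4, -0.2]
finger_gap: 85.3
[-4.86777076e+01  5.64393873e+00 -4.02425667e+00  8.03092672e+01
  2.08623291e-03  1.47735644e+02] [ 337.26629476 -383.58476175  231.38479358] [[ 2.87073469e-04 -2.82565013e-01 -9.59248107e-01]
 [-2.71367990e-04 -9.59248133e-01  2.82564940e-01]
 [-9.99999922e-01  1.79192334e-04 -3.52053789e-04]]
```

Joint 6 would end at ~177° of 180° at the bay, so I'll take the half-turned grasp instead.

```bash
python3 -m handwheel '[1,0,0,0,-8.58,0,0, 1,0,0,0,-8.58,0,0, 1,0,0,0,-8.58,0,0, 1,0,0,0,-8.58,0,0, 1,0,0,0,-8.58,0,0, 1,0,0,0,-8.58,0,0, 1,0,0,0,-8.58,0,0, 1,0,0,0,-8.58,0,0]' && python3 -m handwheel '[1,0,0,0,-8.58,0,0, 1,0,0,0,-8.58,0,0, 1,0,0,0,-8.58,0,0, 1,0,0,0,-8.58,0,0, 1,0,0,0,-8.58,0,0, 1,0,0,0,-8.58,0,0, 1,0,0,0,-8.58,0,0, 1,0,0,0,-8.58,0,0]' && python3 -m handwheel '[1,0,0,0,-8.58,0,0, 1,0,0,0,-8.58,0,0, 1,0,0,0,-8.58,0,0, 1,0,0,0,-8.58,0,0, 1,0,0,0,-8.4,0,0, 1,0,38,28,0,0,0, 1,0,38,28,0,0,0, 1,0,38,24,0,0,0]'
python3 - <<'E'
from workcell import sense
import numpy as np
s=sense();print(s["joint_pos"],s["tcp_pos"]); R=s["ee_rot"];print(R, R.T@(np.array([448.5,-294.5,160])-s["tcp_pos"]))
E
```

```text
time_s: 2.3
tcp_pos: [336.5, -384.4, 231.3]
ee_rot: [[0.0, 0.795, -0.606], [-0.0, -0.606, -0.795], [-1.0, 0.0, 0.0]]
force: [0.1, -0.5, 0.4]
finger_gap: 85.6
time_s: 3.1
tcp_pos: [336.5, -384.4, 231.3]
ee_rot: [[0.0, 0.854, 0.52], [-0.0, 0.52, -0.854], [-1.0, 0.0, 0.0]]
force: [-0.3, -0.7, -0.2]
finger_gap: 85.6
time_s: 3.9
tcp_pos: [446.5, -296.8, 231.4]
ee_rot: [[0.001, 0.282, 0.959], [-0.0, 0.959, -0.282], [-1.0, -0.0, 0.001]]
force: [-0.3, -0.9, 0.2]
finger_gap: 85.8
[-3.36142219e+01  8.38981411e+00 -8.93940407e-01  8.06820020e+01
  2.38563437e-03 -1.72239580e+01] [ 446.45099378 -296.76631898  231.35186387]
[[ 5.20772730e-04  2.82178465e-01  9.59361789e-01]
 [-2.96189356e-04  9.59361921e-01 -2.82178342e-01]
 [-9.99999821e-01 -1.37201965e-04  5.83187784e-04]] [71.35224687  2.76219517  1.2846206 ]
```

```bash
python3 -m handwheel '[1,20,0,0,0,0,0, 1,20,0,0,0,0,0, 1,20,0,0,0,0,0, 1,20,0,0,0,0,0, 1,20,0,0,0,0,0, 1,20,0,0,0,0,0, 1,0,0,0,0,0,0, 1,0,0,0,0,0,0]'
python3 - <<'E'
from h import *
s=sense(); R=s["ee_rot"];print(s["tcp_pos"], R.T@(np.array([448.5,-294.5,67])-s["tcp_pos"]))
crop("top","t1",320,150,80,60); crop("side","s1",250,100,80,60)
E
```

```text
time_s: 4.7
tcp_pos: [445.2, -297.3, 111.5]
ee_rot: [[-0.001, 0.281, 0.96], [0.0, 0.96, -0.281], [-1.0, 0.0, -0.001]]
force: [-0.1, -0.6, 0.4]
finger_gap: 85.5
[ 445.16361577 -297.34151801  111.5367163 ] [44.5360483   3.65535094  2.42973136]
t1 scale 10.0
s1 scale 10.0
```

View pics/t1.png

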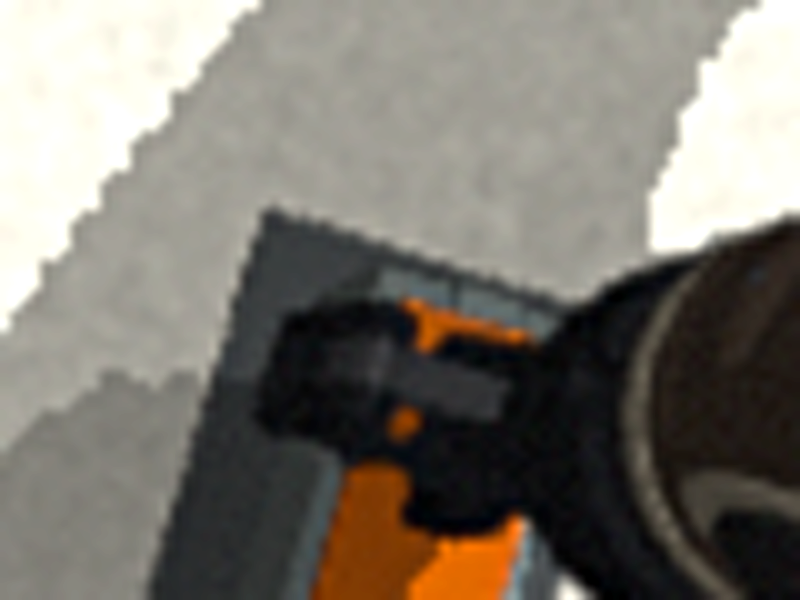

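View pics/s1.png

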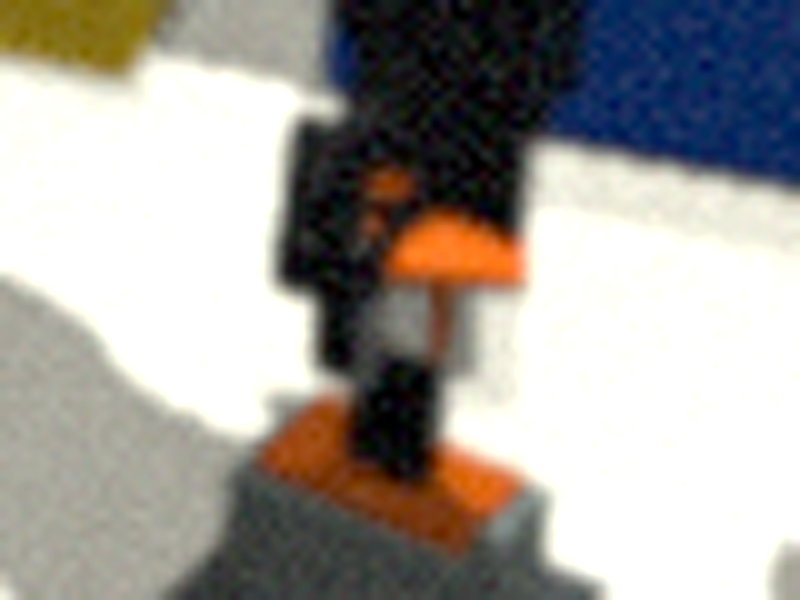

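```bash
python3 -m handwheel '[1,0,1.8,1.2,0,0,0, 1,0,1.8,1.2,0,0,0, 1,10,0,0,0,0,0, 1,12,0,0,0,0,0, 1,12,0,0,0,0,0, 1,10,0,0,0,0,0, 1,0,0,0,0,0,0, 1,0,0,0,0,0,0]'
python3 - <<'E'
from h import *
s=sense(); R=s["ee_rot"];t=s["tcp_pos"];print(t, R.T@(np.array([448.5,-294.5,67])-t))
P=[t,t+R@[-13,42,11],t+R@[-13,42,-11],t+R@[-13,-42,11],t+R@[-13,-42,-11]]
overlay("side","s2",250,100,80,60,[],pts=P);overlay("top","t2",320,150,80,60,[],pts=P)
E
```

```text
time_s: 5.6
tcp_pos: [448.3, -294.5, 66.8]
ee_rot: [[-0.001, 0.281, 0.96], [0.001, 0.96, -0.281], [-1.0, 0.0, -0.001]]
force: [-0.3, -1.0, -0.5]
finger_gap: 85.2
[ 448.32828975 -294.51198642   66.84931624] [-0.15082146  0.05979158  0.16128091]
```

View pics/s2.png

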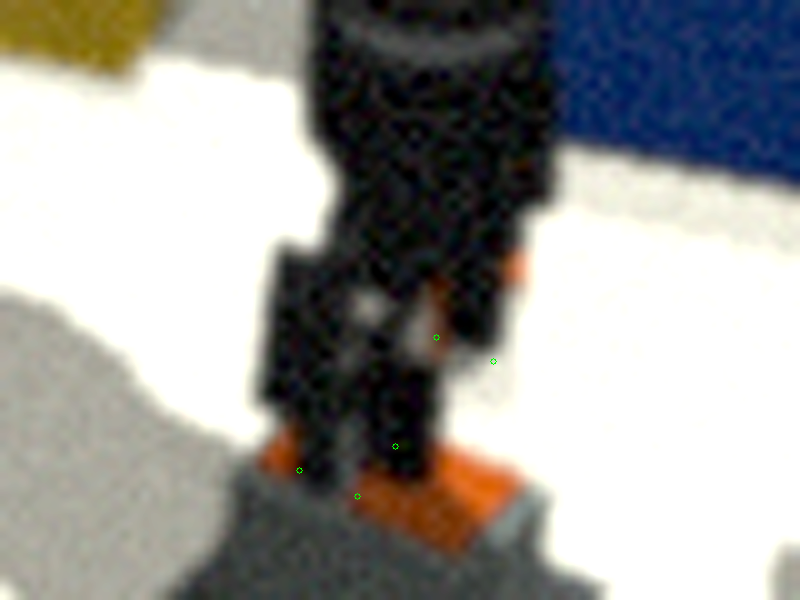

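View pics/t2.png

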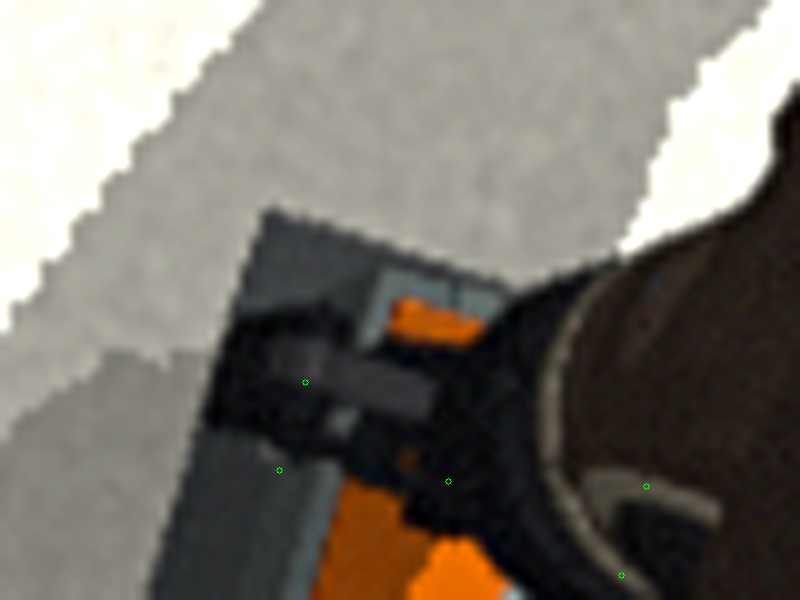

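Run:
```python
from h import *
s=sense(); R=s["ee_rot"];t=s["tcp_pos"]
a=np.degrees(np.arctan2(R[1,1],R[0,1]))
B=[(t,a,(-57,-11,13),(-42,11,50),(0,255,0)),(t,a,(42,-11,13),(57,11,50),(0,255,0)),(t,a,(-42.5,-38,73),(42.5,38,120),(0,0,255))]
for n,c in(("side",(230,60,100,100)),("top",(320,140,110,80))): overlay(n,n[0]+"3",*c,B,pts=[t])
```

```text
(no output)
```

View pics/s3.png

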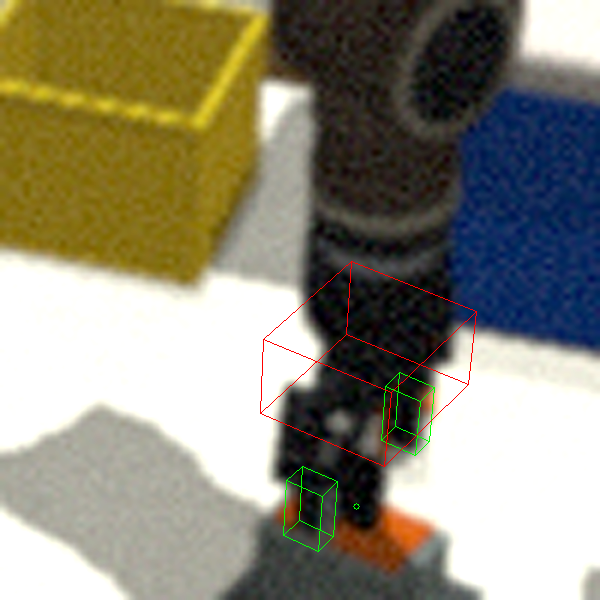

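View pics/t3.png

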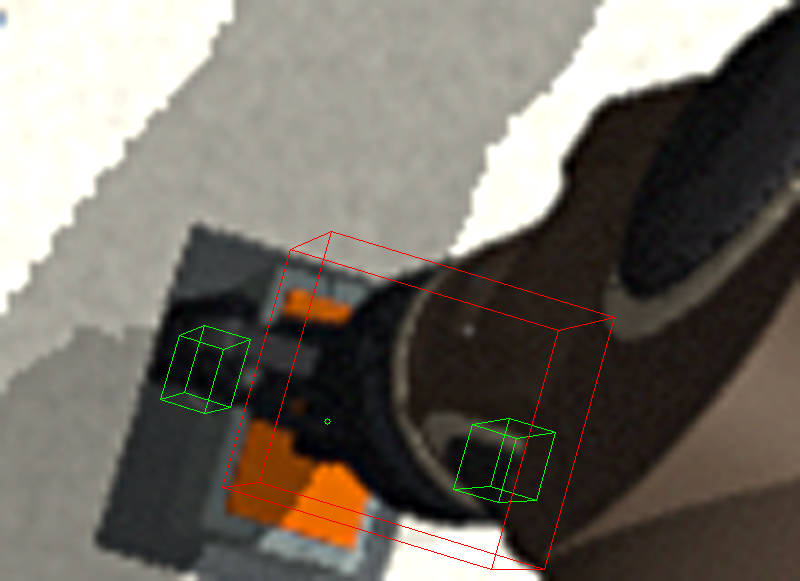

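Fingers straddle the grip in both views, to within ~2 px of the prediction. I'll close.

```bash
python3 -m handwheel '[0,0,0,0,0,0,0, 0,0,0,0,0,0,0, 0,0,0,0,0,0,0, 0,0,0,0,0,0,0, 0,0,0,0,0,0,0, 0,0,0,0,0,0,0, 0,0,0,0,0,0,0, 0,0,0,0,0,0,0]' 80
python3 - <<'E'
from h import *
s=sense(); print(s["tcp_pos"],s["force"],s["wrist_torque"],s["finger_gap"]); print(s["ee_rot"])
E
```

```text
time_s: 6.6
tcp_pos: [448.8, -294.7, 67.5]
ee_rot: [[0.0, 0.281, 0.96], [-0.0, 0.96, -0.281], [-1.0, -0.0, 0.0]]
force: [0.0, 0.7, 2.1]
finger_gap: 14.8
[ 448.76109244 -294.72125375   67.53198354] [0.00287894 0.69958439 2.1254217 ] [0.0625536  0.08437367 0.00401139] 14.76859749114952
[[ 3.79610750e-04  2.80867308e-01  9.59746535e-01]
 [-1.90345381e-04  9.59746607e-01 -2.80867254e-01]
 [-9.99999910e-01 -7.60630903e-05  4.17791924e-04]]
```

```bash
python3 -m handwheel '[0,-6,0,0,0,0,0, 0,-10,0,0,0,0,0, 0,-16,0,0,0,0,0, 0,-18,0,0,0,0,0, 0,-18,0,0,0,0,0, 0,-18,0,0,0,0,0, 0,-14,0,0,0,0,0, 0,0,0,0,0,0,0]'
python3 - <<'E'
from h import *
s=sense(); R=s["ee_rot"];t=s["tcp_pos"]; print(t,s["force"],s["finger_gap"])
a=np.degrees(np.arctan2(R[1,1],R[0,1])); g=t+[0,0,14.5]
B=[(g,a,(-3,-23,-63),(3,23,-27),(0,255,0)),(g,a,(-22,-39,-27),(22,39,-21),(0,0,255))]
overlay("side","s4",230,60,110,110,B); overlay("top","t4",320,130,110,80,B)
E
```

```text
time_s: 7.4
tcp_pos: [449.6, -295.3, 170.0]
ee_rot: [[0.003, 0.281, 0.96], [-0.002, 0.96, -0.281], [-1.0, -0.001, 0.004]]
force: [0.1, 0.0, -1.0]
finger_gap: 15.0
[ 449.58905218 -295.32521488  169.9562384 ] [ 0.06139208  0.03126495 -0.9912591 ] 14.98597056000019
```

View pics/s4.png

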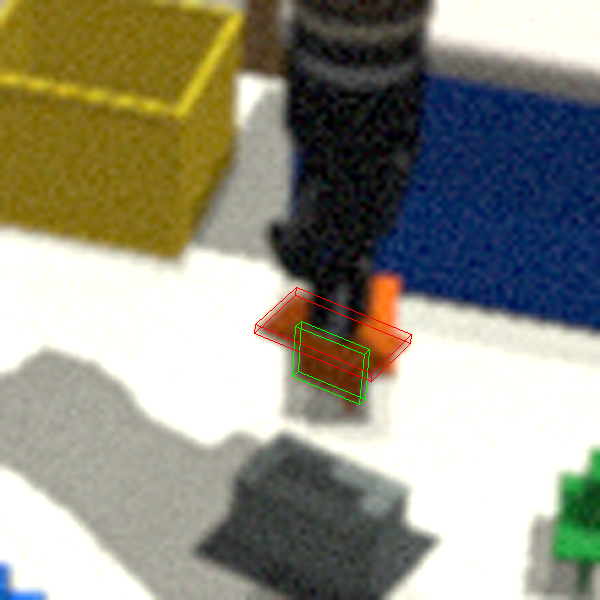

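View pics/t4.png

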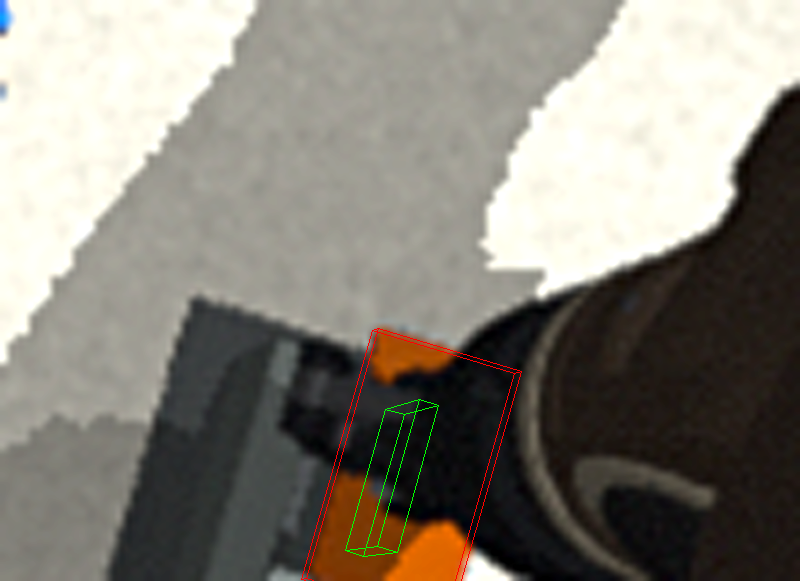

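Paddle is held squarely (model overlay fits both views). I'll turn to the track's axis and carry it behind the vial.

```bash
python3 -m handwheel '[0,0,0,0,-8.5,0,0, 0,0,0,0,-8.5,0,0, 0,0,0,0,-8.5,0,0, 0,0,18,25,0,0,0, 0,0,26,35,0,0,0, 0,0,28,37,0,0,0, 0,0,28,37,0,0,0, 0,0,26,35,0,0,0]' && python3 -m handwheel '[0,0,20,27,0,0,0, 0,0,12,18,0,0,0, 0,0,0,0,0,0,0, 0,0,0,0,0,0,0, 0,0,0,0,0,0,0, 0,0,0,0,0,0,0, 0,0,0,0,0,0,0, 0,0,0,0,0,0,0]'
python3 - <<'E'
from h import *
s=sense(); R=s["ee_rot"];t=s["tcp_pos"]; print(t,s["force"],s["wrist_torque"],s["finger_gap"],s["joint_pos"])
a=np.degrees(np.arctan2(R[1,1],R[0,1])); g=t+[0,0,14.5]; print("yaw",a,R.T@(np.array([635.7,-104.2,170])-t))
B=[(g,a,(-3,-23,-63),(3,23,-27),(0,255,0)),(g,a,(-22,-39,-27),(22,39,-21),(0,0,255))]
g0=[g[0],g[1],88.5]
B+=[(g0,a,(-3,-23,-63),(3,23,-27),(0,255,255))]
overlay("side","s5",160,130,110,110,B); overlay("top","t5",170,60,180,120,B)
E
```

```text
time_s: 8.3
tcp_pos: [595.9, -141.6, 166.0]
ee_rot: [[-0.002, -0.16, 0.987], [0.0, 0.987, 0.16], [-1.0, 0.001, -0.002]]
force: [-0.5, -0.9, -0.7]
finger_gap: 14.8
time_s: 9.1
tcp_pos: [634.3, -105.1, 167.6]
ee_rot: [[0.0, -0.159, 0.987], [-0.0, 0.987, 0.159], [-1.0, -0.0, 0.0]]
force: [-0.4, -0.6, -0.8]
finger_gap: 14.7
[ 634.33866274 -105.09719117  167.57604862] [-0.39712447 -0.60103829 -0.7767917 ] [0.01227271 0.03728675 0.01581832] 14.662331031711123 [-9.40699492e+00  2.04407195e+01  6.65143682e+00  7.61908432e+01
 -6.77098412e-04 -1.85386950e+01]
yaw 99.1316988240032 [-2.42354934  0.66947571  1.48726001]
```

View pics/s5.png

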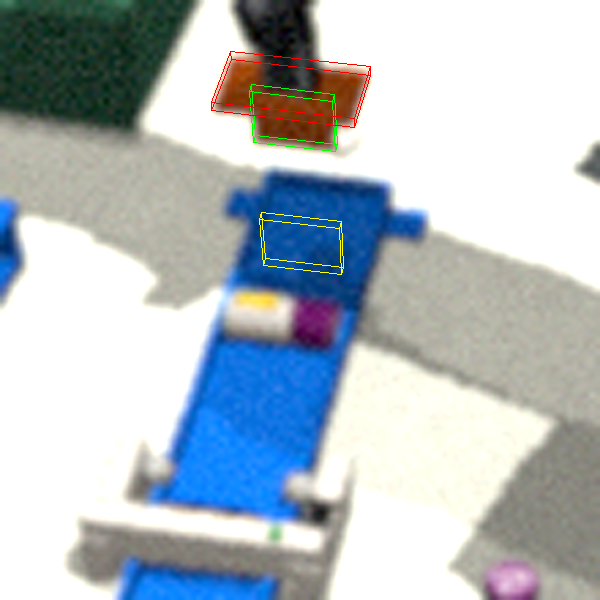

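View pics/t5.png

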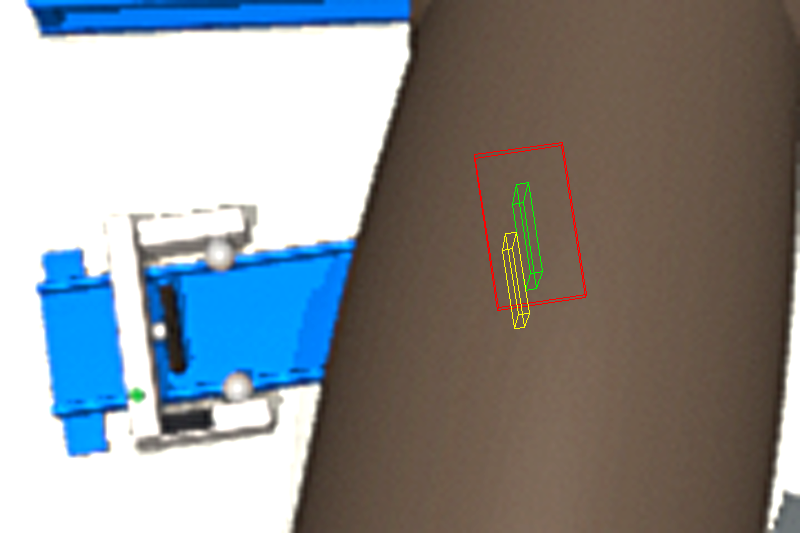

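```bash
python3 -m handwheel '[0,15,0,0,0,0,0, 0,20,0,0,0,0,0, 0,20,0,0,0,0,0, 0,20,0,0,0,0,0, 0,15,0,0,0,0,0, 0,6,0,0,0,0,0, 0,2,0,0,0,0,0, 0,0,0,0,0,0,0]'
python3 - <<'E'
from h import *
s=sense(); R=s["ee_rot"];t=s["tcp_pos"]; print(t,s["force"],s["wrist_torque"],s["finger_gap"])
a=np.degrees(np.arctan2(R[1,1],R[0,1])); g=t+[0,0,14.5]; print("yaw",a)
B=[(g,a,(-3,-23,-63),(3,23,-27),(0,255,0)),(g,a,(-22,-39,-27),(22,39,-21),(0,0,255))]
overlay("side","s6",170,150,80,80,B)
E
```

```text
time_s: 10.0
tcp_pos: [634.9, -104.6, 69.8]
ee_rot: [[0.001, -0.16, 0.987], [-0.0, 0.987, 0.16], [-1.0, -0.0, 0.001]]
force: [0.2, 0.6, -0.4]
finger_gap: 15.2
[ 634.9014947  -104.60615982   69.7616136 ] [ 0.18323871  0.62842656 -0.41658884] [ 0.01298748  0.04798145 -0.02848794] 15.19209386699549
yaw 99.18044536534494
```

View pics/s6.png

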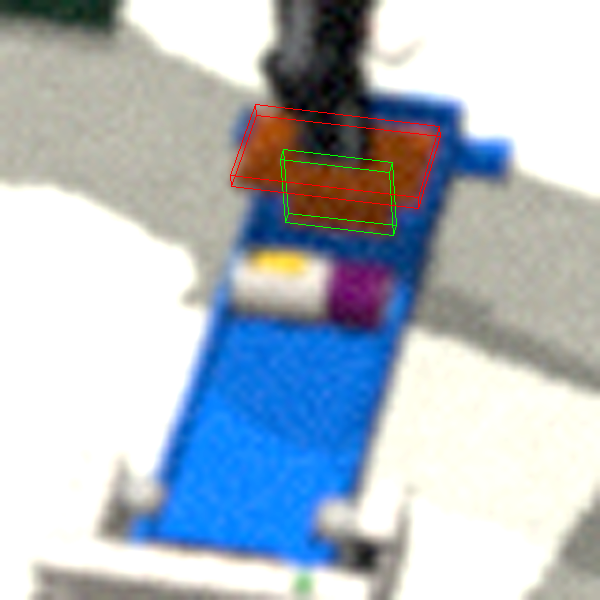

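Blade is centred in the channel behind the vial, (339,200) in the crop against the vial at (310,288). I'll push slowly at 40 mm/s.

```bash
python3 -m handwheel '[0,1,1,0,0,0,0, 0,0.5,2,0,0,0,0, 0,0,3,0,0,0,0, 0,0,4,0,0,0,0, 0,0,4,0,0,0,0, 0,0,4,0,0,0,0, 0,0,4,0,0,0,0, 0,0,4,0,0,0,0]' && python3 -m handwheel '[0,0,4,0,0,0,0, 0,0,4,0,0,0,0, 0,0,4,0,0,0,0, 0,0,4,0,0,0,0, 0,0,4,0,0,0,0, 0,0,4,0,0,0,0, 0,0,4,0,0,0,0, 0,0,4,0,0,0,0]'
python3 - <<'E'
from h import *
s=sense(); R=s["ee_rot"];t=s["tcp_pos"]; print(t,s["force"],s["finger_gap"])
a=np.degrees(np.arctan2(R[1,1],R[0,1])); g=t+[0,0,14.5]
B=[(g,a,(-3,-23,-63),(3,23,-27),(0,255,0)),(g,a,(-22,-39,-27),(22,39,-21),(0,0,255))]
overlay("side","s7",165,155,80,80,B)
E
```

```text
time_s: 10.85
tcp_pos: [630.4, -78.4, 67.8]
ee_rot: [[0.0, -0.16, 0.987], [-0.0, 0.987, 0.16], [-1.0, -0.0, 0.0]]
force: [0.2, -0.3, -0.9]
finger_gap: 14.9
time_s: 11.65
tcp_pos: [625.3, -46.9, 67.8]
ee_rot: [[0.0, -0.16, 0.987], [0.0, 0.987, 0.16], [-1.0, 0.0, 0.0]]
force: [-0.3, -0.1, -1.1]
finger_gap: 15.1
[625.33779448 -46.93793999  67.82243771] [-0.28178319 -0.06203397 -1.11687602] 15.095838224454736
```

View pics/s7.png

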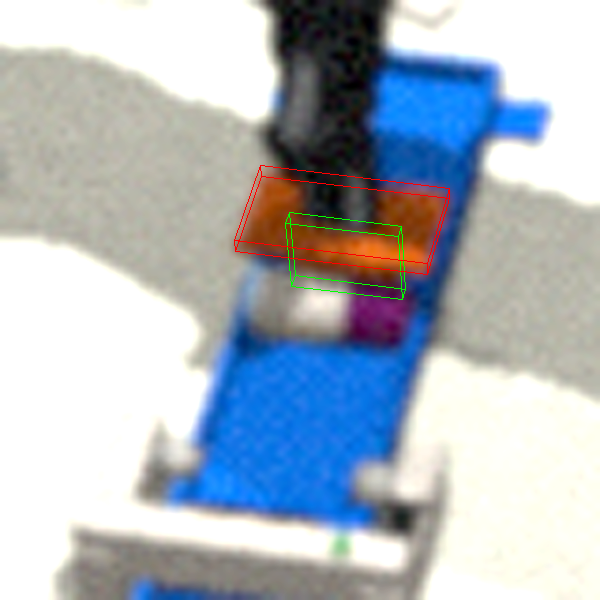

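```bash
python3 -m handwheel '[0,0,4,1,0,0,0, 0,0,4,1,0,0,0, 0,0,4,0,0,0,0, 0,0,4,0,0,0,0, 0,0,4,0,0,0,0, 0,0,4,0,0,0,0, 0,0,4,0,0,0,0, 0,0,4,0,0,0,0]' && python3 -m handwheel '[0,0,4,0,0,0,0, 0,0,4,0,0,0,0, 0,0,4,0,0,0,0, 0,0,4,0,0,0,0, 0,0,3,0,0,0,0, 0,0,3,0,0,0,0, 0,0,2,0,0,0,0, 0,0,2,0,0,0,0]'
python3 - <<'E'
from h import *
s=sense(); R=s["ee_rot"];t=s["tcp_pos"]; print(t,s["force"],s["finger_gap"])
a=np.degrees(np.arctan2(R[1,1],R[0,1])); g=t+[0,0,14.5]
B=[(g,a,(-3,-23,-63),(3,23,-27),(0,255,0)),(g,a,(-22,-39,-27),(22,39,-21),(0,0,255))]
overlay("side","s8",160,165,80,80,B)
crop("top","t8",165,90,100,75)
E
```

```text
time_s: 12.5
tcp_pos: [622.2, -15.0, 67.8]
ee_rot: [[0.0, -0.16, 0.987], [-0.0, 0.987, 0.16], [-1.0, -0.0, 0.0]]
force: [-0.4, -0.2, -2.0]
finger_gap: 15.3
time_s: 13.3
tcp_pos: [618.1, 10.5, 67.8]
ee_rot: [[-0.0, -0.16, 0.987], [-0.0, 0.987, 0.16], [-1.0, -0.0, -0.0]]
force: [0.4, -0.8, -1.7]
finger_gap: 14.8
[618.08267412  10.47598638  67.76842922] [ 0.38930125 -0.82040812 -1.69108608] 14.821941627964945
t8 scale 8.0
```

View pics/s8.png

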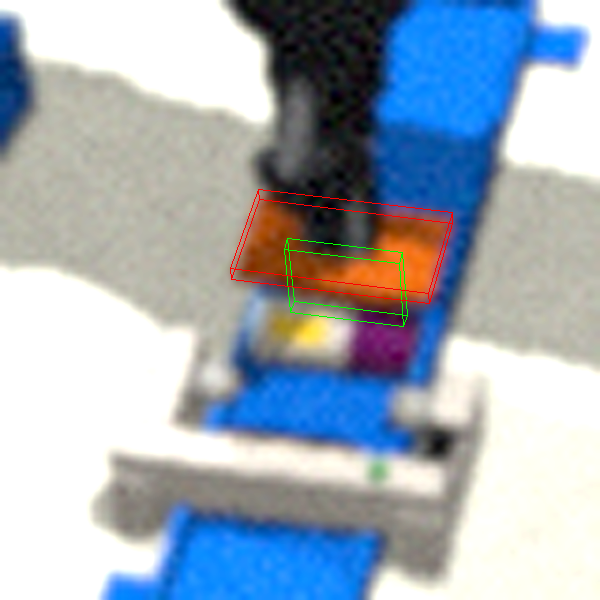

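View pics/t8.png

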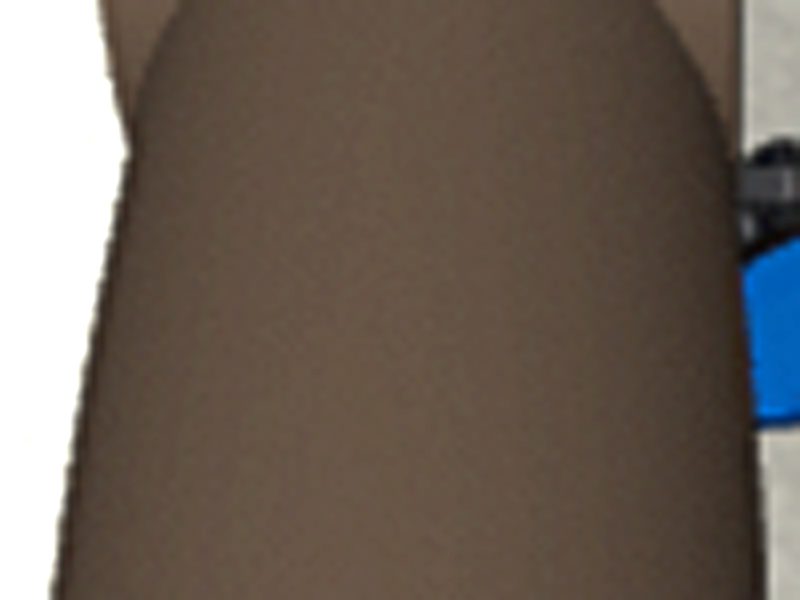

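```bash
python3 -m handwheel '[0,0,2,0,0,0,0, 0,0,2,0,0,0,0, 0,0,2,0,0,0,0, 0,0,2,0,0,0,0, 0,0,1.5,0,0,0,0, 0,0,1.5,0,0,0,0, 0,0,1,0,0,0,0, 0,0,1,0,0,0,0]' && python3 -m handwheel '[0,0,0.5,0,0,0,0, 0,0,0.5,0,0,0,0, 0,0,0.5,0,0,0,0, 0,0,0.5,0,0,0,0, 0,0,0.5,0,0,0,0, 0,0,0.5,0,0,0,0, 0,0,0.5,0,0,0,0, 0,0,0.5,0,0,0,0]'
python3 - <<'E'
from h import *
f=grab_frame("side"); crop("side","s9",160,175,80,80,f)
s=sense(); print(s["tcp_pos"],s["force"],s["wrist_torque"])
E
```

```text
time_s: 14.2
tcp_pos: [616.0, 23.2, 67.8]
ee_rot: [[-0.0, -0.16, 0.987], [-0.0, 0.987, 0.16], [-1.0, -0.0, -0.0]]
force: [-0.2, -0.0, -1.0]
finger_gap: 15.1
time_s: 15.0
tcp_pos: [615.7, 26.7, 68.0]
ee_rot: [[0.001, -0.159, 0.987], [-0.001, 0.987, 0.159], [-1.0, -0.001, 0.001]]
force: [1.3, -4.4, -0.0]
finger_gap: 15.0
s9 scale 7.5
[615.57862501  26.87781591  67.96900216] [ 1.39266041 -3.45000081  0.26383266] [-0.86072968 -0.3750429   0.08137574]
```

View pics/s9.png

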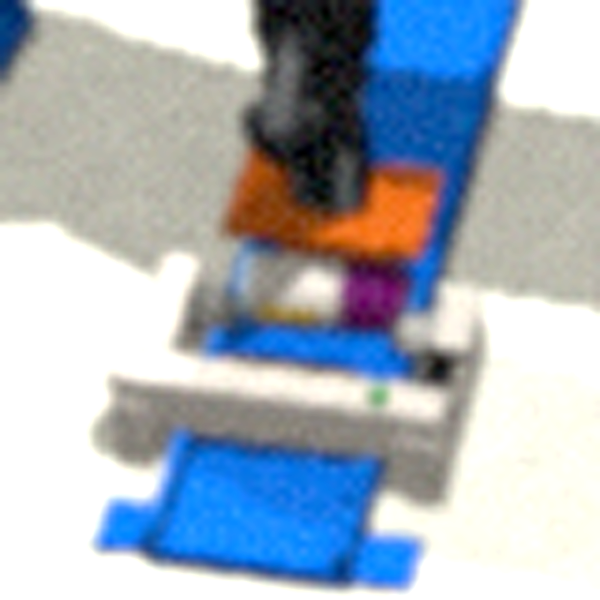

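```bash
python3 -m handwheel '[0,0,0.5,0,0,0,0, 0,0,0.5,0,0,0,0, 0,0,0.5,0,0,0,0, 0,0,0.5,0,0,0,0, 0,0,0,0,0,0,0, 0,0,0,0,0,0,0, 0,0,0,0,0,0,0, 0,0,0,0,0,0,0]'
```

```text
time_s: 15.85
tcp_pos: [615.1, 29.2, 67.8]
ee_rot: [[0.0, -0.16, 0.987], [0.0, 0.987, 0.16], [-1.0, 0.0, 0.0]]
force: [0.2, -2.2, -0.0]
finger_gap: 14.7
```

```bash
python3 -m handwheel '[0,0,0.5,0,0,0,0, 0,0,0.5,0,0,0,0, 0,0,0.5,0,0,0,0, 0,0,0.5,0,0,0,0, 0,0,0.5,0,0,0,0, 0,0,0.5,0,0,0,0, 0,0,0.5,0,0,0,0, 0,0,0.5,0,0,0,0]'
```

```text
time_s: 16.65
tcp_pos: [614.4, 33.1, 67.7]
ee_rot: [[-0.0, -0.16, 0.987], [0.0, 0.987, 0.16], [-1.0, 0.0, -0.0]]
force: [1.2, -2.9, -0.4]
finger_gap: 14.9
```

```bash
python3 -m handwheel '[0,0,0.8,0,0,0,0, 0,0,0.8,0,0,0,0, 0,0,0.8,0,0,0,0, 0,0,0.8,0,0,0,0, 0,0,0.8,0,0,0,0, 0,0,0.8,0,0,0,0, 0,0,0.8,0,0,0,0, 0,0,0.8,0,0,0,0]'
```

```text
time_s: 17.45
tcp_pos: [613.3, 39.5, 67.7]
ee_rot: [[-0.0, -0.16, 0.987], [0.0, 0.987, 0.16], [-1.0, 0.0, -0.0]]
force: [1.3, -2.8, -0.5]
finger_gap: 15.2
```

```bash
python3 -m handwheel '[0,0,0.8,0,0,0,0, 0,0,0.8,0,0,0,0, 0,0,0.8,0,0,0,0, 0,0,0.8,0,0,0,0, 0,0,0.8,0,0,0,0, 0,0,0.8,0,0,0,0, 0,0,0.8,0,0,0,0, 0,0,0.8,0,0,0,0]'
python3 - <<'E'
from h import *
f=grab_frame("side"); crop("side","s10",160,175,80,80,f)
s=sense(); print(s["tcp_pos"],s["force"],s["wrist_torque"])
E
```

```text
time_s: 18.25
tcp_pos: [612.4, 45.7, 67.8]
ee_rot: [[-0.0, -0.16, 0.987], [-0.0, 0.987, 0.16], [-1.0, -0.0, -0.0]]
force: [2.0, -2.4, -1.5]
finger_gap: 15.2
s10 scale 7.5
[612.36025453  45.8493249   67.79623745] [ 1.55436066 -1.05042073 -0.43263836] [-0.45595324 -0.29098819  0.003771  ]
```

View pics/s10.png

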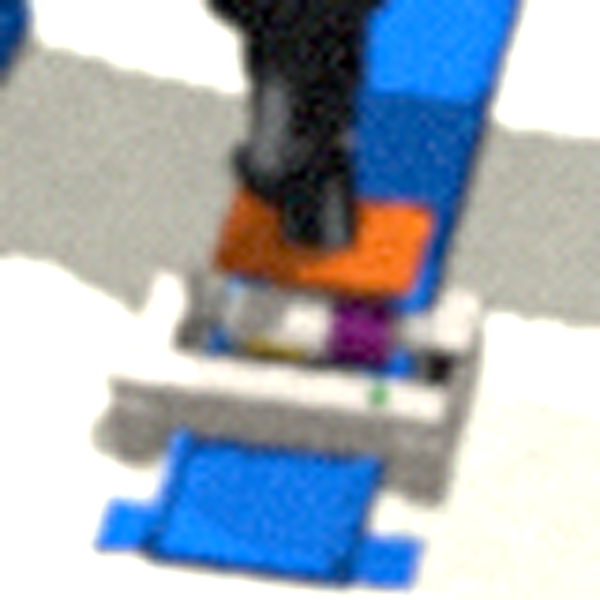

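```bash
python3 -m handwheel '[0,0,0.7,0,0,0,0, 0,0,0.7,0,0,0,0, 0,0,0.7,0,0,0,0, 0,0,0.7,0,0,0,0, 0,0,0.7,0,0,0,0, 0,0,0.7,0,0,0,0, 0,0,0.7,0,0,0,0, 0,0,0.7,0,0,0,0]'
```

```text
time_s: 19.1
tcp_pos: [611.5, 51.2, 67.8]
ee_rot: [[-0.0, -0.16, 0.987], [-0.0, 0.987, 0.16], [-1.0, -0.0, -0.0]]
force: [0.7, -2.0, -0.7]
finger_gap: 15.1
```

```bash
python3 -m handwheel '[0,0,0.4,0,0,0,0, 0,0,0.4,0,0,0,0, 0,0,0.4,0,0,0,0, 0,0,0.4,0,0,0,0, 0,0,0.4,0,0,0,0, 0,0,0.4,0,0,0,0, 0,0,0,0,0,0,0, 0,0,0,0,0,0,0]'
python3 - <<'E'
from h import *
f=grab_frame("side"); crop("side","s11",160,175,80,80,f)
s=sense(); print(s["tcp_pos"],s["force"],s["wrist_torque"])
E
```

```text
time_s: 19.9
tcp_pos: [611.1, 53.7, 67.8]
ee_rot: [[-0.0, -0.16, 0.987], [0.0, 0.987, 0.16], [-1.0, 0.0, -0.0]]
force: [1.3, -1.7, -0.8]
finger_gap: 15.2
s11 scale 7.5
[611.09655872  53.664955    67.79993748] [ 0.58043022 -1.36557049  0.08224207] [-0.53859094 -0.30585065  0.04001049]
```

View pics/s11.png

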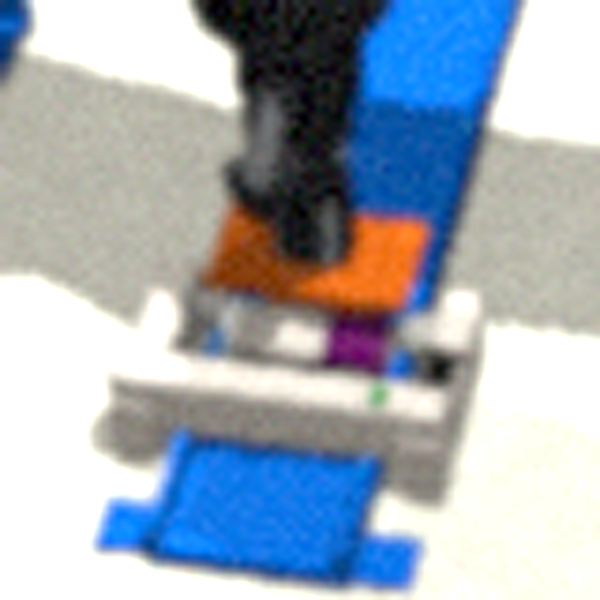

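```bash
python3 -m handwheel '[0,0,0.4,0,0,0,0, 0,0,0.4,0,0,0,0, 0,0,0.4,0,0,0,0, 0,0,0.4,0,0,0,0, 0,0,0.4,0,0,0,0, 0,0,0,0,0,0,0, 0,0,0,0,0,0,0, 0,0,0,0,0,0,0]'; python3 -c "
from workcell import sense
print(sense()['wrist_torque'])"
```

```text
time_s: 20.75
tcp_pos: [610.8, 55.7, 67.8]
ee_rot: [[-0.0, -0.16, 0.987], [0.0, 0.987, 0.16], [-1.0, 0.0, -0.0]]
force: [0.3, -1.5, 0.5]
finger_gap: 14.8
[-0.37256264 -0.26464452  0.00316426]
```

```bash
python3 -m handwheel '[0,0,0.4,0,0,0,0, 0,0,0.4,0,0,0,0, 0,0,0.4,0,0,0,0, 0,0,0,0,0,0,0, 0,0,0,0,0,0,0, 0,0,0,0,0,0,0, 0,0,0,0,0,0,0, 0,0,0,0,0,0,0]'; python3 -c "
from workcell import sense
print(sense()['wrist_torque'])"
```

```text
time_s: 21.55
tcp_pos: [610.5, 56.8, 67.7]
ee_rot: [[-0.0, -0.16, 0.987], [0.0, 0.987, 0.16], [-1.0, 0.0, -0.0]]
force: [0.5, 0.0, -1.0]
finger_gap: 15.1
[-0.18474563 -0.14381375  0.00729791]
```

```bash
python3 -m handwheel '[0,0,0.4,0,0,0,0, 0,0,0.4,0,0,0,0, 0,0,0.4,0,0,0,0, 0,0,0,0,0,0,0, 0,0,0,0,0,0,0, 0,0,0,0,0,0,0, 0,0,0,0,0,0,0, 0,0,0,0,0,0,0]'
python3 - <<'E'
from h import *
f=grab_frame("side"); crop("side","s12",160,175,80,80,f)
s=sense(); print(s["tcp_pos"],s["force"],s["wrist_torque"])
E
```

```text
time_s: 22.35
tcp_pos: [610.4, 57.9, 67.8]
ee_rot: [[-0.0, -0.16, 0.987], [0.0, 0.987, 0.16], [-1.0, 0.0, -0.0]]
force: [-0.1, 0.0, 0.1]
finger_gap: 14.8
s12 scale 7.5
[610.32854314  57.93561632  67.73902215] [ 0.39736801 -0.12374202 -0.8730125 ] [-0.1821462  -0.20068363 -0.02937097]
```

View pics/s12.png

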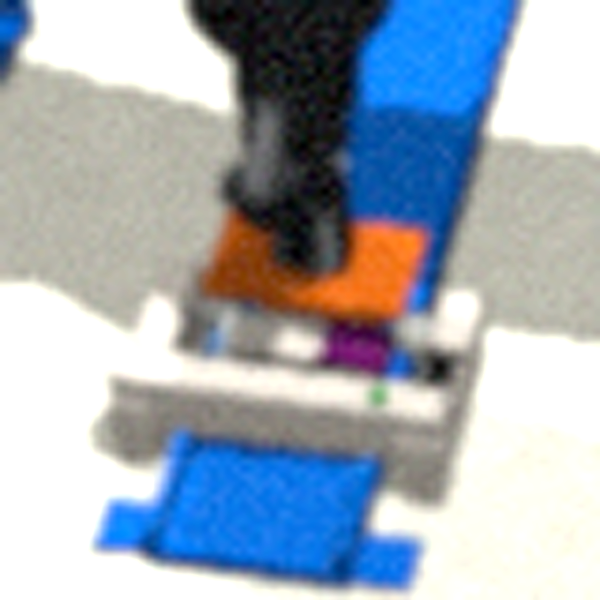

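```bash
python3 -m handwheel '[0,0,0.4,0,0,0,0, 0,0,0.4,0,0,0,0, 0,0,0.4,0,0,0,0, 0,0,0.4,0,0,0,0, 0,0,0,0,0,0,0, 0,0,0,0,0,0,0, 0,0,0,0,0,0,0, 0,0,0,0,0,0,0]'
python3 - <<'E'
from h import *
s=sense(); print(s["tcp_pos"],s["force"],s["wrist_torque"])
E
```

```text
time_s: 23.2
tcp_pos: [610.1, 59.5, 67.8]
ee_rot: [[-0.0, -0.16, 0.987], [0.0, 0.987, 0.16], [-1.0, 0.0, -0.0]]
force: [0.3, -0.5, -1.0]
finger_gap: 14.9
[610.05950448  59.5326392   67.75201919] [ 0.29409236 -0.49934329 -0.97169834] [-0.10549694 -0.11729567 -0.0461907 ]
```

```bash
python3 -m handwheel '[0,0,0.4,0,0,0,0, 0,0,0.4,0,0,0,0, 0,0,0.4,0,0,0,0, 0,0,0,0,0,0,0, 0,0,0,0,0,0,0, 0,0,0,0,0,0,0, 0,0,0,0,0,0,0, 0,0,0,0,0,0,0]'
python3 - <<'E'
from h import *
f=grab_frame("side"); crop("side","s13",160,175,80,80,f)
s=sense(); print(s["tcp_pos"],s["force"],s["wrist_torque"])
E
```

```text
time_s: 24.0
tcp_pos: [609.9, 60.7, 67.8]
ee_rot: [[-0.0, -0.16, 0.987], [0.0, 0.987, 0.16], [-1.0, 0.0, -0.0]]
force: [0.8, -0.3, -1.3]
finger_gap: 15.0
s13 scale 7.5
[609.93979059  60.68298918  67.76545478] [-0.14644896 -0.00905174 -1.346415  ] [-0.12306683 -0.10975374 -0.04669869]
```

View pics/s13.png

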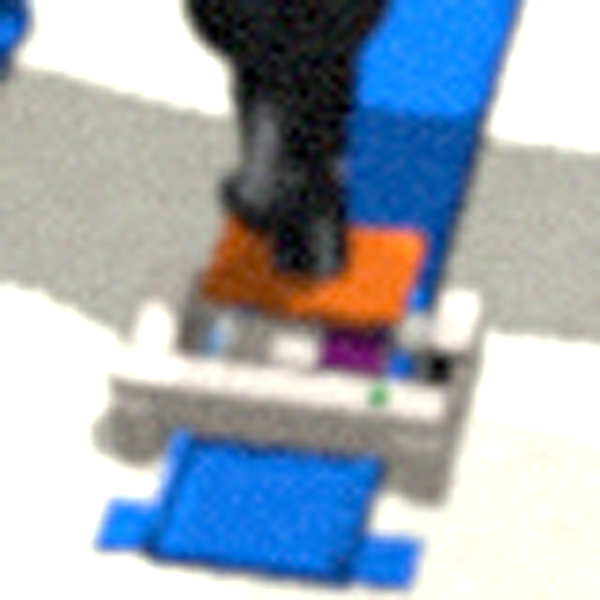

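```bash
python3 -m handwheel '[0,0,0.3,0,0,0,0, 0,0,0.3,0,0,0,0, 0,0,0.3,0,0,0,0, 0,0,0.3,0,0,0,0, 0,0,0,0,0,0,0, 0,0,0,0,0,0,0, 0,0,0,0,0,0,0, 0,0,0,0,0,0,0]'
python3 - <<'E'
from h import *
s=sense(); print(s["tcp_pos"],s["force"],s["wrist_torque"])
E
```

```text
time_s: 24.85
tcp_pos: [609.7, 61.8, 67.8]
ee_rot: [[-0.0, -0.16, 0.987], [-0.0, 0.987, 0.16], [-1.0, -0.0, -0.0]]
force: [0.4, -0.7, -1.0]
finger_gap: 15.1
[609.71568345  61.81264232  67.77638712] [ 0.37047023 -0.68172406 -1.01749217] [-0.31354892  0.04046576 -0.04958459]
```

```bash
python3 -m handwheel '[0,0,0.3,0,0,0,0, 0,0,0.3,0,0,0,0, 0,0,0.3,0,0,0,0, 0,0,0,0,0,0,0, 0,0,0,0,0,0,0, 0,0,0,0,0,0,0, 0,0,0,0,0,0,0, 0,0,0,0,0,0,0]'
python3 - <<'E'
from h import *
s=sense(); print(s["tcp_pos"],s["force"],s["wrist_torque"])
E
```

```text
time_s: 25.65
tcp_pos: [609.6, 62.7, 67.8]
ee_rot: [[-0.0, -0.16, 0.987], [0.0, 0.987, 0.16], [-1.0, 0.0, -0.0]]
force: [0.0, -0.9, -1.4]
finger_gap: 15.2
[609.61530489  62.7226364   67.78502802] [ 0.03702631 -0.89518538 -1.38063668] [-0.33210782  0.007607    0.0331112 ]
```

Force fell at the click, then rose again to about 1.3 N, which matches the pad's range. I'll back off and check before hanging the paddle up.

```bash
python3 -m handwheel '[0,0,-0.5,0,0,0,0, 0,0,-1,0,0,0,0, 0,0,-2,0,0,0,0, 0,0,-4,0,0,0,0, 0,0,-8,0,0,0,0, 0,0,-10,0,0,0,0, 0,0,-12,0,0,0,0, 0,0,-12,0,0,0,0]' && python3 -m handwheel '[0,-10,-12,0,0,0,0, 0,-20,-12,0,0,0,0, 0,-25,-12,0,0,0,0, 0,-25,-12,0,0,0,0, 0,-15,-12,0,0,0,0, 0,-5,-12,0,0,0,0, 0,0,0,0,0,0,0, 0,0,0,0,0,0,0]'
python3 - <<'E'
from h import *
s=sense(); print(s["tcp_pos"],s["force"],s["wrist_torque"])
f=crop("side","s14",160,175,80,80);f=crop("top","t14",165,85,110,82)
E
```

```text
time_s: 26.45
tcp_pos: [617.7, 12.6, 67.8]
ee_rot: [[0.0, -0.159, 0.987], [-0.0, 0.987, 0.159], [-1.0, -0.0, 0.0]]
force: [-0.2, -0.1, -0.3]
finger_gap: 14.8
time_s: 27.25
tcp_pos: [628.7, -57.6, 166.9]
ee_rot: [[-0.001, -0.159, 0.987], [0.0, 0.987, 0.159], [-1.0, 0.001, -0.001]]
force: [-0.2, 0.7, -0.8]
finger_gap: 15.1
[628.65233553 -57.55480797 166.91500432] [-0.17358559  0.65335361 -0.81689743] [ 0.03938065 -0.00301836 -0.00623603]
s14 scale 7.5
t14 scale 7.2727272727272725
```

View pics/s14.png

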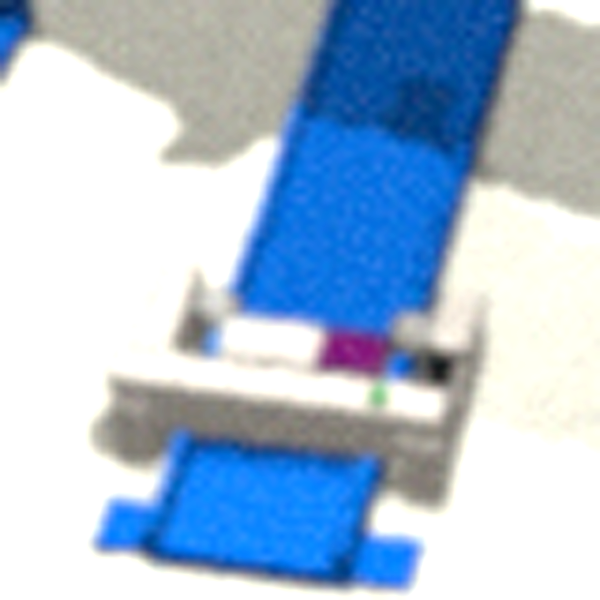

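View pics/t14.png

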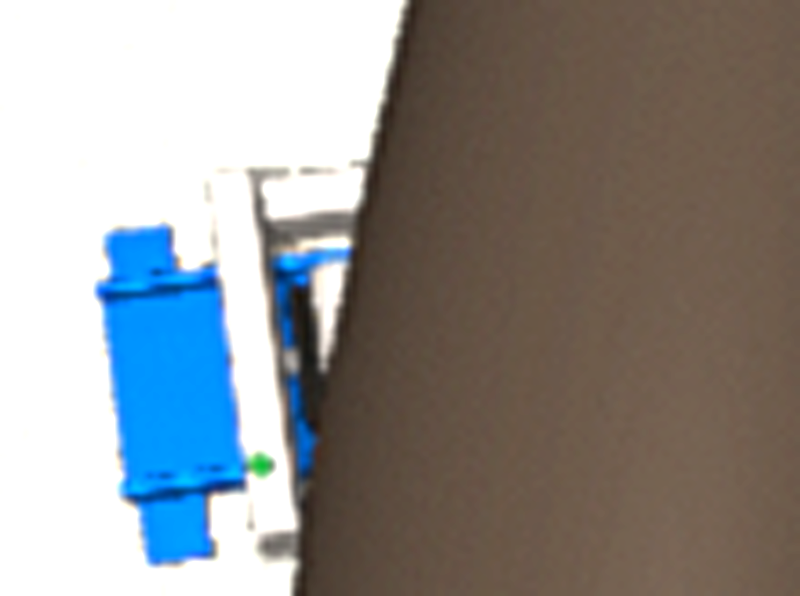

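```bash
python3 -m handwheel '[0,0,-15,-15,0,0,0, 0,0,-25,-26,0,0,0, 0,0,-30,-32,0,0,0, 0,0,-31,-33,0,0,0, 0,0,-31,-33,0,0,0, 0,0,-30,-32,0,0,0, 0,0,-26,-27,0,0,0, 0,0,-17.6,-17.2,0,0,0]' && python3 -m handwheel '[0,0,0,0,8.5,0,0, 0,0,0,0,8.5,0,0, 0,0,0,0,8.5,0,0, 0,0,0,0,0,0,0, 0,0,0,0,0,0,0, 0,0,0,0,0,0,0, 0,0,0,0,0,0,0, 0,0,0,0,0,0,0]'
python3 - <<'E'
from h import *
s=sense(); R=s["ee_rot"];t=s["tcp_pos"]; print(t,s["force"],s["wrist_torque"],s["finger_gap"])
print(np.degrees(np.arctan2(R[1,1],R[0,1])),R.T@(np.array([448.8,-294.7,67.5])-t))
f=crop("top","t15",165,90,110,80)
a=np.degrees(np.arctan2(R[1,1],R[0,1])); g=t+[0,0,14.5]
B=[(g,a,(-3,-23,-63),(3,23,-27),(0,255,0)),(g,a,(-22,-39,-27),(22,39,-21),(0,0,255))]
overlay("side","s15",230,60,110,110,B)
E
```

```text
time_s: 28.15
tcp_pos: [446.7, -295.9, 167.4]
ee_rot: [[-0.001, -0.158, 0.987], [0.0, 0.987, 0.158], [-1.0, 0.0, -0.001]]
force: [0.5, -0.3, -2.1]
finger_gap: 14.9
time_s: 28.95
tcp_pos: [449.4, -294.5, 167.8]
ee_rot: [[-0.0, 0.28, 0.96], [-0.0, 0.96, -0.28], [-1.0, -0.0, -0.0]]
force: [0.7, -0.8, -1.4]
finger_gap: 15.2
[ 449.42827501 -294.4574956   167.76631433] [ 0.65945616 -0.82173968 -1.37706374] [-0.0453554   0.02135219  0.01846293] 15.18014894337151
73.74785420082414 [100.26632883  -0.40732865  -0.53358544]
t15 scale 7.2727272727272725
```

View pics/t15.png

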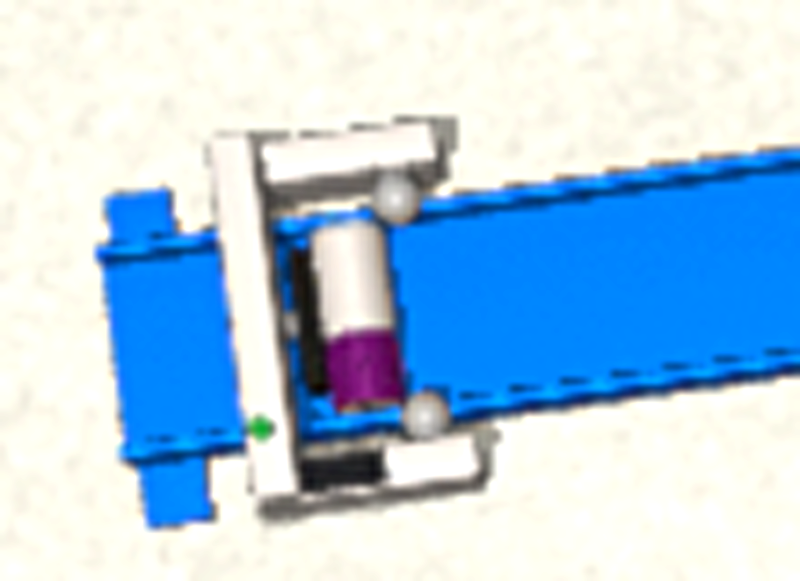

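View pics/s15.png

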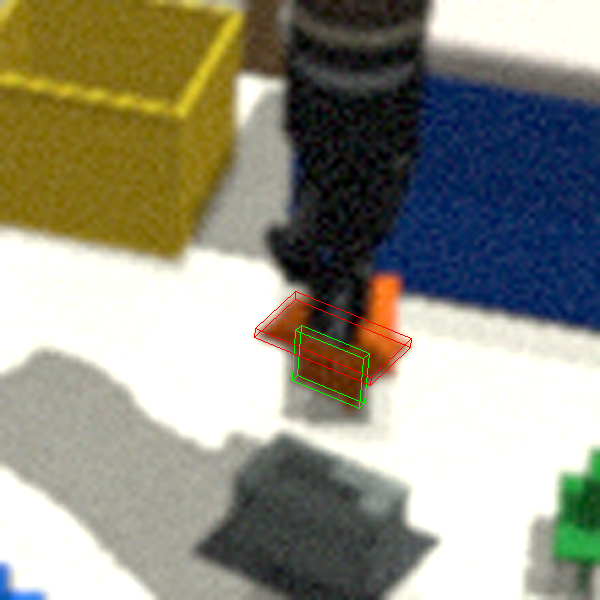

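Vial is seated, its axis (357,315) lying 18.5 mm past the nubs' mid (411,305), against the pad. Now I lower the paddle into its holder.

```bash
python3 -m handwheel '[0,10,-0.4,-0.5,0,0,0, 0,15,0,0,0,0,0, 0,12,0,0,0,0,0, 0,6,0,0,0,0,0, 0,2,0,0,0,0,0, 0,0,0,0,0,0,0, 0,0,0,0,0,0,0, 0,0,0,0,0,0,0]'
python3 - <<'E'
from h import *
s=sense(); R=s["ee_rot"];t=s["tcp_pos"]; print(t,s["force"],s["wrist_torque"])
print(R.T@(np.array([448.8,-294.7,67.5])-t))
E
```

```text
time_s: 29.85
tcp_pos: [449.1, -295.0, 123.4]
ee_rot: [[0.001, 0.281, 0.96], [-0.001, 0.96, -0.281], [-1.0, -0.0, 0.001]]
force: [-0.3, -0.5, -0.9]
finger_gap: 15.2
[ 449.13474321 -294.99461067  123.39644286] [-0.347147   -0.50230943 -0.94145426] [ 0.02481783 -0.01560628 -0.0375539 ]
[55.89594437  0.20642006 -0.46039887]
```

```bash
python3 -m handwheel '[0,4,0.2,-0.4,0,0,0, 0,6,0,0,0,0,0, 0,6,0,0,0,0,0, 0,6,0,0,0,0,0, 0,6,0,0,0,0,0, 0,6,0,0,0,0,0, 0,4,0,0,0,0,0, 0,0,0,0,0,0,0]'; python3 -c "
from workcell import sense
print(sense()['wrist_torque'])"
```

```text
time_s: 30.65
tcp_pos: [448.1, -294.2, 84.0]
ee_rot: [[-0.001, 0.281, 0.96], [0.001, 0.96, -0.281], [-1.0, 0.0, -0.001]]
force: [-0.4, -0.8, -1.4]
finger_gap: 15.1
[-0.02670339 -0.00376173 -0.004155  ]
```

```bash
python3 -m handwheel '[0,3,0,0,0,0,0, 0,3,0,0,0,0,0, 0,3,0,0,0,0,0, 0,3,0,0,0,0,0, 0,2,0,0,0,0,0, 0,1.5,0,0,0,0,0, 0,1,0,0,0,0,0, 0,0,0,0,0,0,0]'; python3 -c "
from workcell import sense
print(sense()['wrist_torque'])"
```

```text
time_s: 31.45
tcp_pos: [448.4, -294.4, 68.2]
ee_rot: [[-0.0, 0.281, 0.96], [0.0, 0.96, -0.281], [-1.0, 0.0, -0.0]]
force: [-0.0, -0.5, -1.4]
finger_gap: 15.1
[ 0.00054675 -0.00991894  0.03595631]
```

Almost down. Another 0.8 mm, check the force, then open slowly.

```bash
python3 -m handwheel '[0,0.4,0,0,0,0,0, 0,0.4,0,0,0,0,0, 0,0,0,0,0,0,0, 0,0,0,0,0,0,0, 0,0,0,0,0,0,0, 0,0,0,0,0,0,0, 0,0,0,0,0,0,0, 0,0,0,0,0,0,0]' && python3 -m handwheel '[0.22,0,0,0,0,0,0, 0.26,0,0,0,0,0,0, 0.3,0,0,0,0,0,0, 0.36,0,0,0,0,0,0, 0.45,0,0,0,0,0,0, 0.55,0,0,0,0,0,0, 0.65,0,0,0,0,0,0, 0.75,0,0,0,0,0,0]'
python3 - <<'E'
from h import *
crop("side","s16",240,100,80,80)
E
```

```text
time_s: 32.25
tcp_pos: [448.5, -294.5, 67.5]
ee_rot: [[0.0, 0.281, 0.96], [-0.0, 0.96, -0.281], [-1.0, 0.0, 0.0]]
force: [-0.1, 0.1, -0.7]
finger_gap: 14.9
time_s: 33.05
tcp_pos: [448.5, -294.5, 67.5]
ee_rot: [[0.0, 0.281, 0.96], [-0.0, 0.96, -0.281], [-1.0, -0.0, 0.0]]
force: [-0.4, 0.3, 0.1]
finger_gap: 63.9
s16 scale 7.5
```

View pics/s16.png

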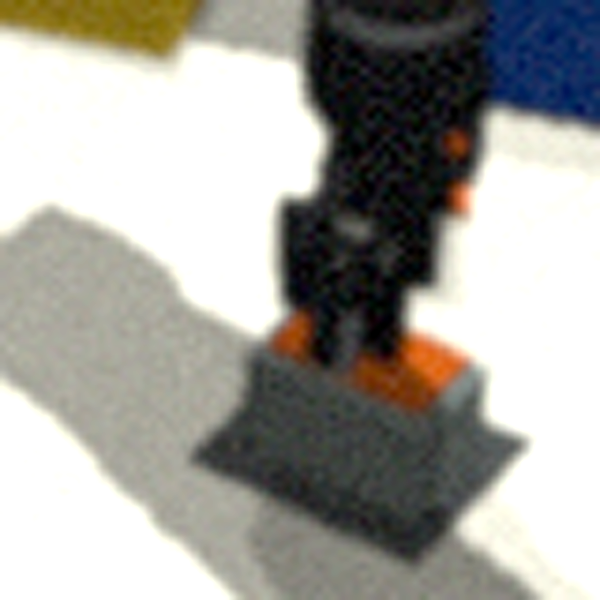

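Paddle hangs with its flange on the block. I'll open fully and withdraw straight up.

```bash
python3 -m handwheel '[1,0,0,0,0,0,0, 1,0,0,0,0,0,0, 1,0,0,0,0,0,0, 1,-4,0,0,0,0,0, 1,-8,0,0,0,0,0, 1,-12,0,0,0,0,0, 1,-16,0,0,0,0,0, 1,-20,0,0,0,0,0]' && python3 -m handwheel '[1,-25,0,0,0,0,0, 1,-30,0,0,0,0,0, 1,-25,0,-30,0,0,0, 1,-10,0,-40,0,0,0, 1,0,0,-40,0,0,0, 1,0,0,-40,0,0,0, 1,0,0,-20,0,0,0, 1,0,0,0,0,0,0]'
python3 - <<'E'
from h import *
s=sense(); print(s["tcp_pos"],s["force"])
h=(448.5,-294.5,0);a=73.7
B=[(h,a,(-22,-39,55),(22,39,61),(0,0,255)),(h,a,(-8,-15,61),(8,15,103),(0,255,0))]
overlay("side","s17",250,110,80,80,B); crop("top","t17",320,150,80,60); crop("top","t17b",150,70,240,160)
crop("top","t17c",165,90,110,80)
E
```

```text
time_s: 33.9
tcp_pos: [448.4, -294.4, 128.7]
ee_rot: [[-0.0, 0.281, 0.96], [0.0, 0.96, -0.281], [-1.0, 0.0, -0.0]]
force: [0.6, -0.8, -0.9]
finger_gap: 85.3
time_s: 34.7
tcp_pos: [283.5, -246.1, 219.2]
ee_rot: [[0.002, 0.282, 0.959], [-0.002, 0.959, -0.282], [-1.0, -0.001, 0.002]]
force: [-0.1, -0.2, -0.4]
finger_gap: 85.2
[ 283.52938684 -246.0657252   219.19619996] [-0.14087785 -0.15411311 -0.40644082]
t17 scale 10.0
t17b scale 3.3333333333333335
t17c scale 7.2727272727272725
```

View pics/s17.png

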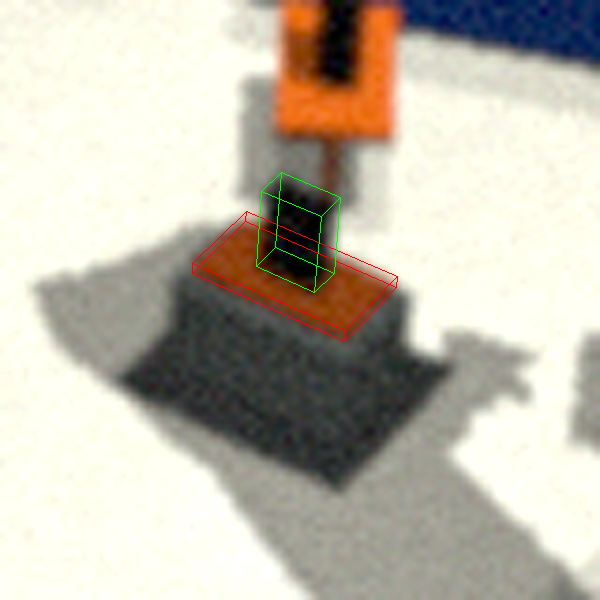

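View pics/t17.png

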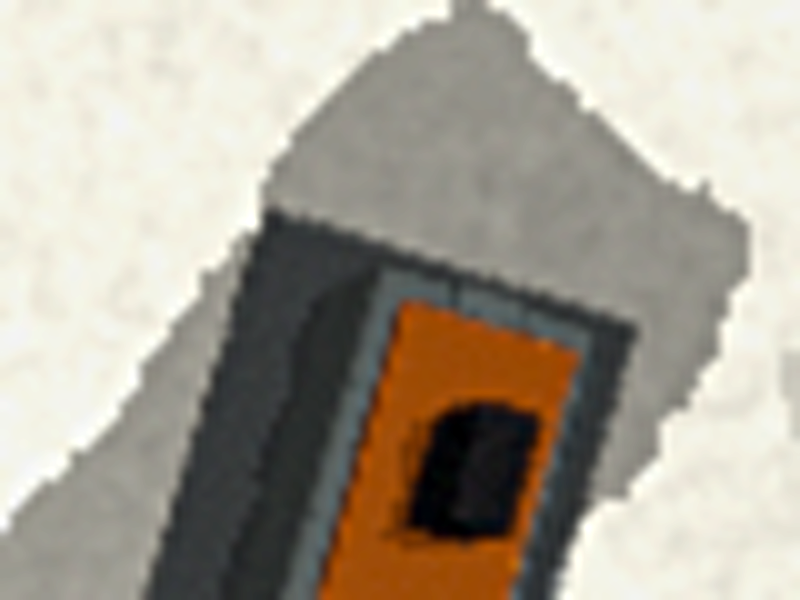

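View pics/t17c.png

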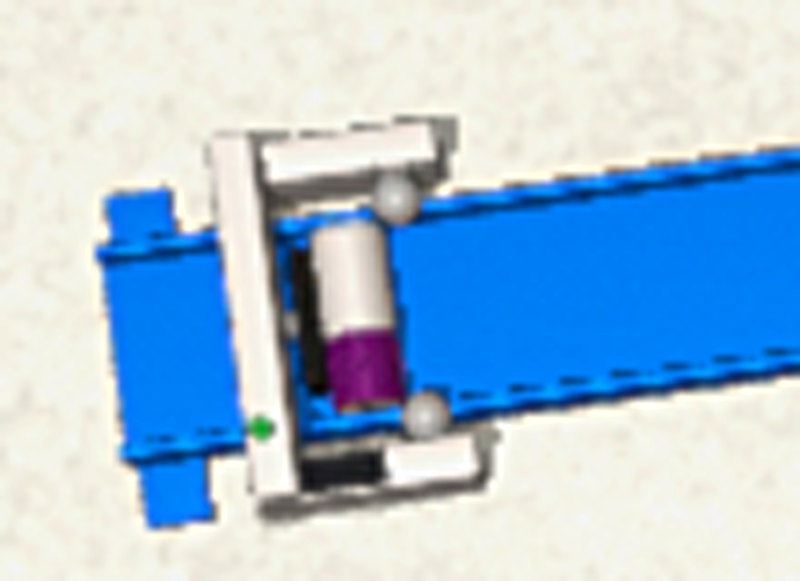

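Paddle is back where it started (flange corner (403,300) against (402,298) before, in crop pixels), and the vial is still against the pad. One quick check on the bystanders, then I hand in.

View pics/t17b.png

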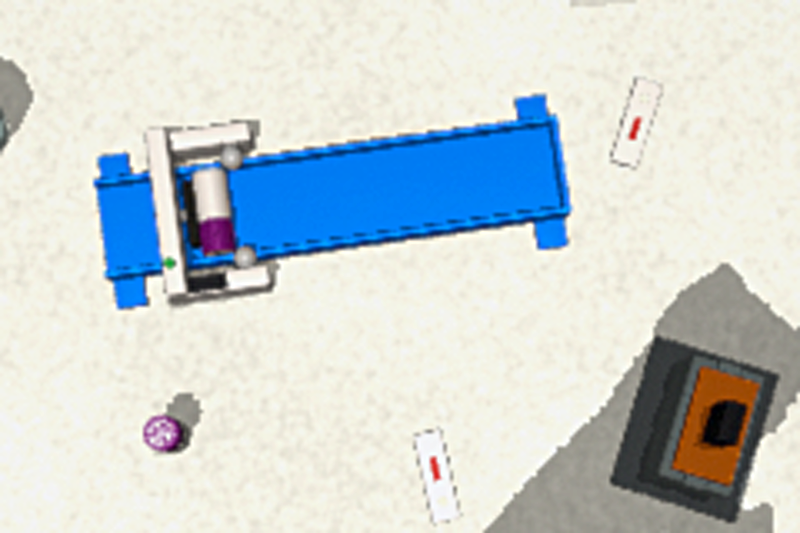

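Run:
```python
from h import *
from workcell import finish_job
f=grab_frame("top")["pixels"]; o=cv2.imread("pics/top0.png")
for n,(x,y,w,h) in dict(bottle=(88,172,45,35),spare=(188,188,25,22),casA=(328,88,25,38),casB=(270,194,22,38),cup=(115,82,42,42)).items():
    a=cv2.cvtColor(f[y-4:y+h+4,x-4:x+w+4],6); b=cv2.cvtColor(o[y:y+h,x:x+w],6)
    r=cv2.matchTemplate(a,b,cv2.TM_CCOEFF_NORMED); _,m,_,l=cv2.minMaxLoc(r); print(n,round(m,3),"shift px",l[0]-4,l[1]-4)
s=sense();print(s["joint_vel"],s["time_s"]); print(finish_job())
```

```text
bottle 1.0 shift px 0 0
spare 1.0 shift px 0 0
casA 0.998 shift px 0 0
casB 0.401 shift px 0 0
cup 1.0 shift px 0 0
[ 0.19632209  0.4330299  -0.24621937  0.08195589  0.0468129  -0.14568609] 34.95
the job is handed in; nothing more can be done
None
```

I took the smaller orange paddle from the grey holder and rolled the vial slowly along the track, past the nubs into the bay. Then I hung the paddle back in its holder, released it and withdrew the arm. The job was handed in at about 35 s; it reported no verdict.

- **Forces felt:** about 4.5 N where the vial met the nubs, about 2.5 N of drag, a drop towards zero at the click, then roughly 1 N or a little more against the pad. I only had single readings between moves, so a brief higher peak between them would not have shown.
- **Vial:** the last top view shows it lying against the black pad. Its axis is about 18.5 mm past the nubs, where 18 mm is expected. I could not read the pad's joint value, so pad travel is judged from force and picture only.
- **Paddle:** it hangs in the slot with its flange on the block, within about 1 px of where it started. The gripper is open and clear.
- **Bystanders:** the bottle, spare vial, cup and the cassette near the track's far end show no shift in the image comparison. The other cassette also showed no shift, but its match score was low (0.40). I put that down to the arm's shadow having moved off it.
- **Camera disagreement:** the two cameras differed by a few mm (about 3 mm on the holder), within what the clearances allowed.

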